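# Fit the ledge of a pouch rest, set it to length and clamp it

### The arm

A 7-joint arm with a two-finger parallel gripper is mounted at the origin on the work surface. World frame = base frame: x ahead of the robot, y to its left, z up, the work surface at z = 0. Lengths are in m, angles in degrees, forces in N, time in s.
With the tool pointing down it reaches from about 0.425 to 0.875 m from the base axis. Payload 4.7 kg.
Tool frame: the origin (TCP) lies at the very end of the fingers, on their centre line; the grasp point (between the pads) lies 19 mm behind it; x points along the fingers, z is the direction in which the jaws open and shut, and the axes are right-handed (so a half turn about x gives the same grasp; the last joint's range is limited). The gripper opens to 87 mm and grips with 3 to 60 N. Pads are 19 mm wide; open, the fingers measure 117 mm over their backs; the gripper's body (75 mm by 190 mm) begins 51 mm behind the grasp point.
Start: joints at [66.87, 18.392, -4.016, 83.108, 1.295, 78.541, -3.26], TCP at [0.264, -0.594, 0.223] pointing down, gripper open.
Joint ranges: [-163.93, 163.93], [-17.29, 119.83], [-79.2, 71.16], [3.27, 140.29], [-89.18, 269.18], [5.43, 117.66], [-154.24, 154.24]. Speed limits (degrees/s): [147.25, 147.25, 180, 180, 180, 180, 180].

### API

Orientations are given as [roll, pitch, yaw] about the fixed x, y, z axes, in that order (R = Rz(yaw) Ry(pitch) Rx(roll)).
In Python, from cell import env gives the robot as it stands. The module is installed in compiled form; this text tells all that it offers.
- The arm moves only by the tool drive_tool, never from a script. Its argument "increments" is a list of rows, each a list of 2 entries, a list of its own where there are three numbers: the shift along the tool's x, y, z scaled (see below), then the turn, a rotation vector about the tool's x, y, z scaled (see below). In form: [[[dx, dy, dz], [wx, wy, wz]], ...]. A call has 1 to 10 rows; each row shifts and turns the commanded pose from where the row before left it, along the tool's axes as they then stand; what a row does not reach is not made up. The controller multiplies each number of a shift by 0.04 m and each number of a turn by 120 degrees. A row lasts 1/10 s, in which the tool goes at most 50 mm and 8.59 degrees, less where a joint would pass 70% of its speed; a pose out of reach is approached as far as the arm can. A call with a number of a shift or a turn outside -1 to 1 is refused whole. A call with a gripper value outside its range is refused whole. "hand" is the gripper's target within -1 to 1 (fully open at 1, half-way at 0, shut at -1), set as the call begins (left out, the last holds). The fingers move at their own pace and stop on an object; "squeeze" is the grip in N (left out, the last holds). Time passes only in rows, so rows that do not move let the fingers close. It gives the time, the measured TCP pose, the force and the opening at its end, in the units of the state.
- env.get_obs(): the state, without advancing time (a new reading comes with each control period).
- env.read_camera(name): name is "scene" or "side" or "wrist"; returns a dict with "frame" (480x640x3 uint8, red, green, blue), "fx", "fy", "cx", "cy" (pixels), "R" (3x3) and "t" (3): a world point X has camera coordinates R X + t. Camera axes: x right, y down, z forward; pixel columns grow to the right and rows downward; lengths in m; the calibration is good to about 2 mm. The wrist camera is an equidistant fisheye: a pixel r from the principal point sees the ray r / f radians off the axis. A picture is of the moment at which its call begins. There is no depth.
- env.sign_off(): hands the job in, once; it reports no verdict.
The state is a dict: "time_s": time; "qpos": joint angles; "joint_velocities": joint speeds; "effort": joint torques, N m; "tool_pos": TCP position; "tool_rot": TCP orientation; "force": force on the tool from outside, world axes, zero at the start; "wrist_torque": the same for the moment, N m; "grip_width": finger opening in m.
Only numpy, scipy, OpenCV 4.12 (cv2) and the standard library are available. Lean on these libraries where they do the work, as an engineer would, in place of code of your own. Each camera call takes 0.05 s, during which the arm holds its last target.

### The job

Set up the sloping pouch rest for the next pouch size: fit the longer of the two white ledges fully down onto the two pegs of the sliding carriage, then push the carriage up the slope by its finger grip until its pointer is level with the point of the dark index rider on the scale. Hold it there, since it slides back down by itself, and swing the cam lever fully shut against the carriage by squeezing it towards the finger grip. Do not let go: finish with lever and finger grip still squeezed together between the fingers; leave the rider and the shorter ledge alone.

Things in the scene. Friction and masses are not known exactly. Their poses are not given: they have to be found in the camera images.
- wide_ledge_mid (a point): Longer white plastic ledge: a loose bar 130 mm long (y), 26 mm thick (x), 40 mm high (z), about 130 g, at first upright on the bench. Point: its centre. Two 13 mm through holes along z, at y = +38 and -38 mm, with 2 mm chamfers at the underside. Both ends are alike: it fits either way round.
- wide_ledge_foot (a point): The longer ledge: centre of its underside, 20 mm below its centre; same axes.
- seat (a point): On the carriage's flat top midway between its two pegs, where the centre of the ledge's underside belongs. Axes: x up the slope (15 degrees), y across along the line of pegs, z normal to the deck. Pegs at y = +38 and -38 mm: 10 mm diameter, 18 mm high, the top 6 mm tapering to 4 mm. The top is 7 mm above the deck. The finger grip and lever stand 62 mm and more down the slope.
- grip (a point): Steel finger grip fixed on the carriage, 7 to 52 mm above the deck. Origin: on the -y face of its upright plate (8 mm thick, from 30 mm down-slope to 12 mm up-slope of the origin), 36 mm above the deck, at (-91, -24, +29) mm in the seat's frame; same axes. At the plate's upper end a 6 mm wing stands out 28 mm to -y: a finger on the -y face, below the wing, pushes the carriage up the slope.
- carriage (a joint): Travel of the carriage up the slope, m: 0 at the bottom stop, where it starts, to 0.125. With the lever open it runs freely (0.7 kg and the ledge, 0.3 N friction) and slides back down by its weight when not held; clamped, it stays.
- lever (a joint): Angle of the cam lever, rad: 0 shut (at its stop, blade parallel to the grip plate), starts at 0.62 to 0.80 open. It stays where it is left. Closing takes 5 to 10 N, pressed 35 mm from the pivot; below about 0.55 rad the cam bites and its rubbing pushes the carriage down the slope with up to 20 N.
- lever_pivot (a point): On the lever's pivot axis (normal to the deck), 36 mm above the deck, at (+20, +24, 0) mm from the grip's origin in the grip's frame. This frame turns with the lever; the blade runs along its -x.
- lever_tip (a point): Free end of the lever's black blade, 69 mm from the pivot. Blade 8 mm thick, from 22 to 50 mm above the deck. Open, it leans out to +y of the slope; shut, it points straight down the slope, and its outer (+y) face is then 28 mm from the -y face of the grip plate: plate and lever are pinched together at 28 mm.
- pointer (a point): Tip of the carriage's thin steel pointer over the scale strip at the -y edge of the deck; moves with the carriage, level with the seat along the slope.
- marker (a point): Point of the small dark index rider on the scale at the -y edge of the deck; axes as the seat's. The pointer belongs at the same place along x; it passes the rider with 4 mm to spare across. The rider stays where it is unless knocked.
- short_ledge: The shorter white ledge, 80 mm long, 26 mm thick, 40 mm high, with its holes 44 mm apart: a bystander. Origin: centre of its underside, y along its length.
There are look-alikes about, which are no part of the job. What is shaped like the part that bears wide_ledge_mid but brown or purple is not meant.

How it is judged (in metres and radians):
On the way, in this order (a step that is already met when the one before it is completed fails the run):
1. the longer ledge is fully down on the carriage's two pegs (distance between wide_ledge_foot and seat below 0.004 m and angle between the z axis of wide_ledge_foot and the z axis of seat, either way round below 0.05 rad and angle between the y axis of wide_ledge_foot and the y axis of seat, either way round below 0.06 rad), for 0.2 s.
2. with the ledge on, the carriage is held at the rider's mark by its finger grip while the lever is still open (all of step 1 and x of pointer in the frame of marker between -0.005 and 0.005 m and value of joint lever above 0.35 rad and (contact force between the fingers and grip_plate above 0.3 N or contact force between the fingers and grip_wing above 0.3 N)), for 0.1 s.
At the end, for the whole second after the job is handed in: Longer ledge on both pegs (within 4 mm of the seat, square to 3 degrees); pointer within 5 mm of the rider's point along the slope, carriage at rest; lever shut (within 0.08 rad); the fingers still pinch grip plate and lever blade together (at least 1 N on each) (all of step 1 and x of pointer in the frame of marker between -0.005 and 0.005 m and value of joint lever below 0.08 rad and contact force between the fingers and grip_plate above 1 N and contact force between the fingers and lever_blade above 1 N and velocity of joint carriage between -0.01 and 0.01 m/s); the arm keeps its last pose, push and grip.
It fails at once if the index rider is knocked along the scale (more than 4 mm) (distance of marker from where it was at the start of the episode above 0.004 m).
It fails at once if the shorter ledge is disturbed (moved more than 40 mm) (distance of short_ledge from where it was at the start of the episode above 0.04 m).
It also fails if it takes over 58 s, if anything falls off the work surface, if the arm or the gripper's body presses on something with over 40 N, if the wrist force passes 120 N, or if a joint passes its speed limit or range.

## Working session

There is one attempt and no reset: what is moved stays moved. The work goes in short steps, Python scripts to look and compute and a tool call to move; the robot and the scene stay as the last step left them, time stands still between calls to the robot, and variables do not carry over. Pictures are saved under pics/ and viewed, and the job is handed in when it is done.

Besides the shell and the picture viewer there is one more tool, called after ">>>" by a JSON object that holds its "name" and its "arguments". drive_tool: Moves the arm, as the interface text tells. Shifts and turns lie within -1 to 1; 1 stands for 0.04 m of shift or 120 degrees of turn. Its arguments: {"type":"object","properties":{"increments":{"type":"array"},"hand":{"type":"number"},"squeeze":{"type":"number"}},"required":["increments"]}

```bash
mkdir -p pics; cat > h.py <<'E'
import numpy as np, cv2, pickle
from scipy.spatial.transform import Rotation as Ro
def snap(env,name,tag):
    d=env.read_camera(name); pickle.dump(d,open(f'pics/{tag}.pkl','wb'))
    cv2.imwrite(f'pics/{tag}.png',d['frame'][:,:,::-1]); return d
def load(tag): return pickle.load(open(f'pics/{tag}.pkl','rb'))
def ray(d,u,v,fish=False):
    a=np.array([(u-d['cx'])/d['fx'],(v-d['cy'])/d['fy']])
    if fish:
        r=np.linalg.norm(a); s=np.sin(r)/r if r>1e-9 else 1; c=np.array([a[0]*s,a[1]*s,np.cos(r)])
    else: c=np.array([a[0],a[1],1.])
    R=np.array(d['R']);t=np.array(d['t'])
    w=R.T@c; return -R.T@t, w/np.linalg.norm(w)
def proj(d,X,fish=False):
    c=np.array(d['R'])@np.array(X)+np.array(d['t'])
    if fish:
        th=np.arctan2(np.hypot(c[0],c[1]),c[2]); k=th/np.hypot(c[0],c[1])
        return np.array([d['cx']+d['fx']*c[0]*k,d['cy']+d['fy']*c[1]*k])
    return np.array([d['cx']+d['fx']*c[0]/c[2],d['cy']+d['fy']*c[1]/c[2]])
def onz(d,u,v,z,fish=False):
    o,w=ray(d,u,v,fish); return o+w*(z-o[2])/w[2]
def onplane(d,u,v,p,n,fish=False):
    o,w=ray(d,u,v,fish); return o+w*(np.dot(np.array(p)-o,n)/np.dot(w,n))
def tri(rs):
    A=np.zeros((3,3));b=np.zeros(3)
    for o,w in rs:
        P=np.eye(3)-np.outer(w,w);A+=P;b+=P@o
    X=np.linalg.solve(A,b); return X,[np.linalg.norm((np.eye(3)-np.outer(w,w))@(X-o)) for o,w in rs]
E
python3 - <<'E'
from cell import env
from h import *
for n in ['scene','side','wrist']:
    d=snap(env,n,n+'0'); print(n,d['fx'],d['cx'],d['cy'],(-np.array(d['R']).T@d['t']).round(3),np.array(d['R'])[2].round(3))
print(env.get_obs())
E
```

```text
scene 453.21456687692137 311.20107588051195 232.70444108423803 [ 0.85  -0.315  0.662] [-0.492  0.208 -0.845]
side 512.8938837366346 330.7854176249706 239.3013389551931 [0.451 0.672 0.642] [ 0.024 -0.83  -0.557]
wrist 371.64829954431775 318.3599631175886 244.5812998489508 [ 0.325 -0.566  0.383] [-0.219 -0.095 -0.971]
{'time_s': 0.15, 'qpos': array([66.87093196, 18.4294755 , -4.01530186, 83.1591169 ,  1.29396209,
       78.54147786, -3.25988405]), 'joint_velocities': array([ 0.01776696, -0.10415702, -0.1076714 , -0.25321683,  0.02560341,
        0.07183887,  0.03886428]), 'effort': array([-7.00457422e-04, -4.91798007e+01, -4.04659119e-01, -3.12873530e+01,
       -6.39123470e-02,  4.06044710e-02,  1.06494856e-04]), 'tool_pos': array([ 0.26351278, -0.5937246 ,  0.22170841]), 'tool_rot': array([-177.18907928,   89.91498681,  116.74907935]), 'force': array([0.18337456, 0.34204272, 0.72988573]), 'wrist_torque': array([-0.00753558, -0.01140955, -0.01703132]), 'grip_width': 0.08687541722719297}
```

View pics/scene0.png

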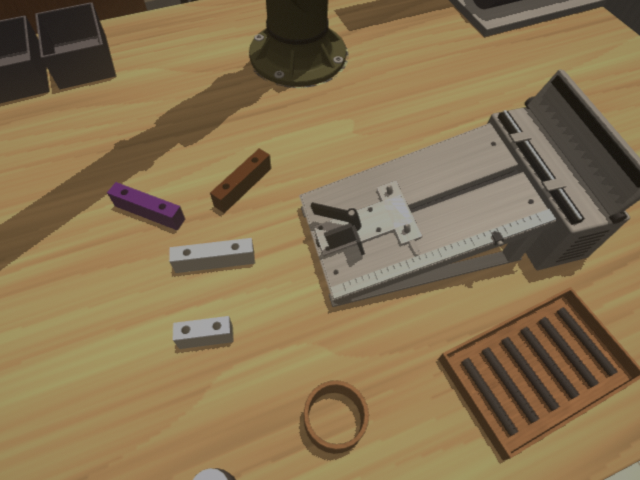

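View pics/side0.png

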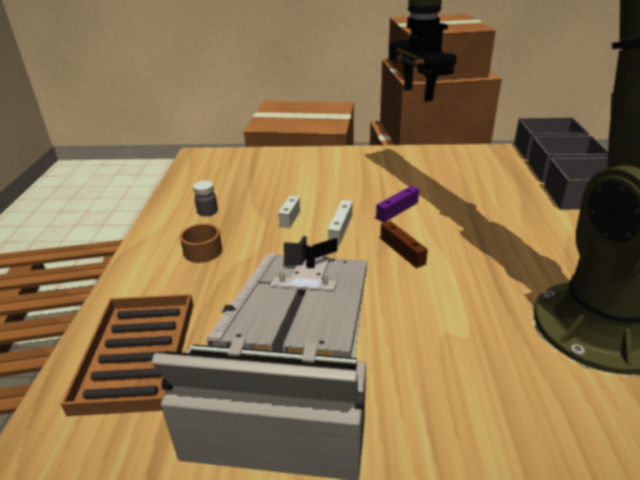

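View pics/wrist0.png

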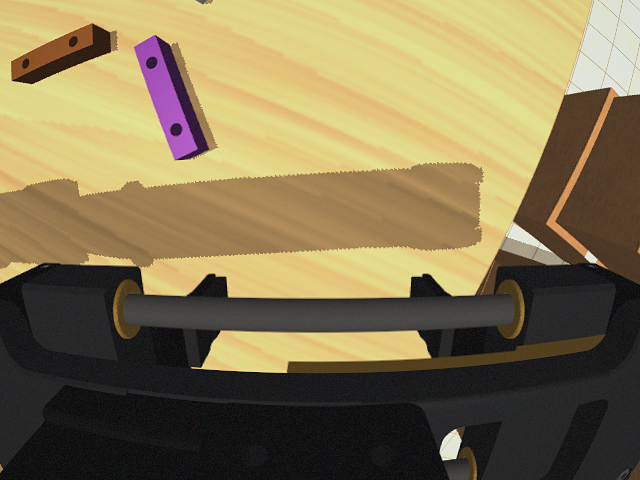

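```bash
python3 - <<'E'
from h import *
d=load('scene0')['frame'][:,:,::-1]
cv2.imwrite('pics/c1.png',cv2.resize(d[220:360,150:290],None,fx=4,fy=4,interpolation=cv2.INTER_CUBIC))
cv2.imwrite('pics/c2.png',cv2.resize(d[165:310,290:450],None,fx=5,fy=4.99,interpolation=cv2.INTER_CUBIC)[:600])
s=load('side0')['frame'][:,:,::-1]
cv2.imwrite('pics/c3.png',cv2.resize(s[180:360,200:440],None,fx=3.3,fy=3.3,interpolation=cv2.INTER_CUBIC))
E
```

```text
(no output)
```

View pics/c1.png

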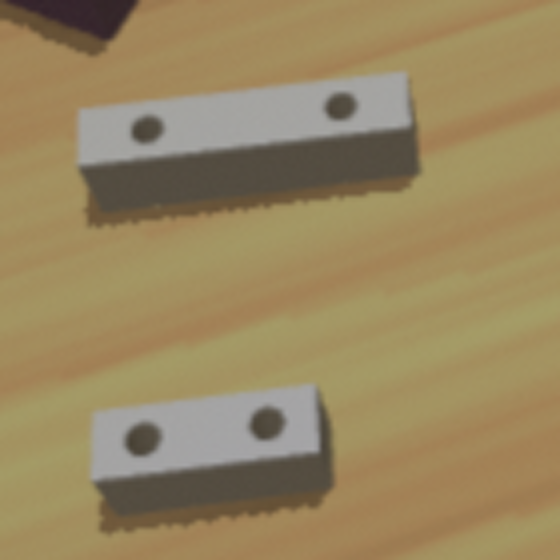

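View pics/c2.png

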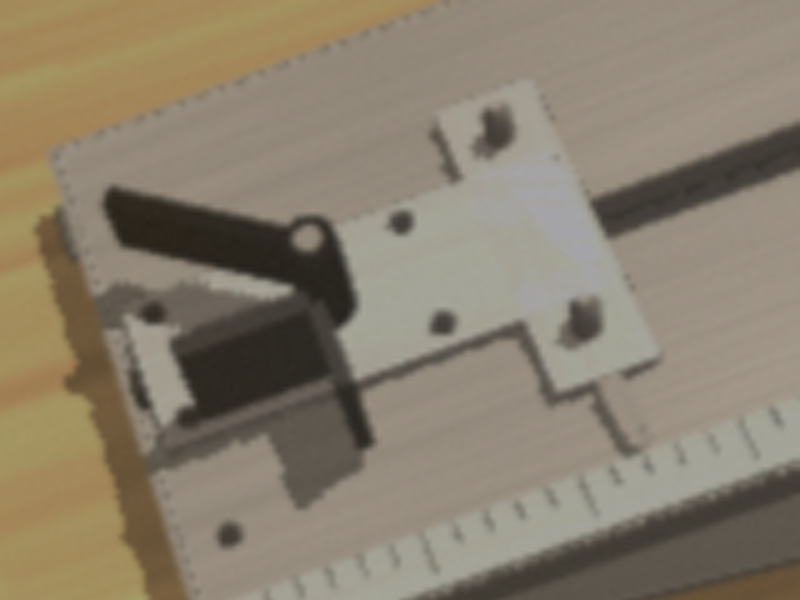

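View pics/c3.png

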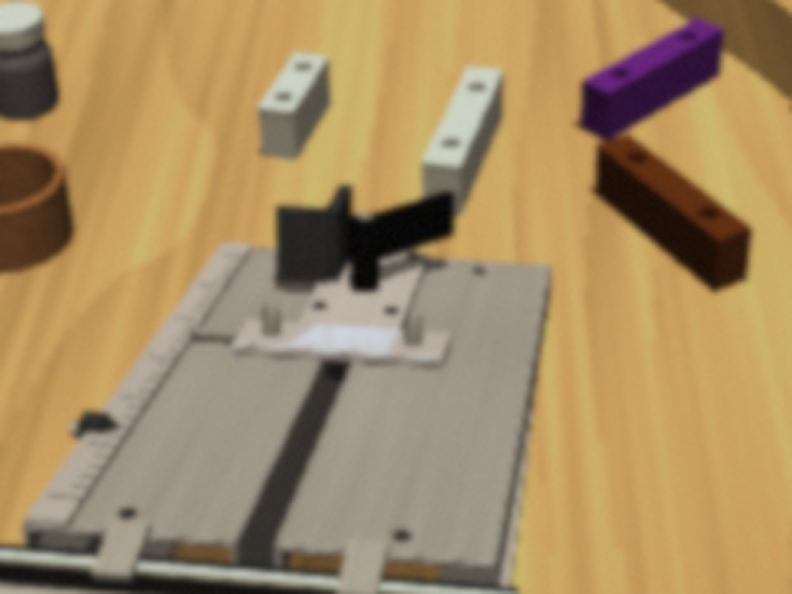

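```bash
python3 - <<'E'
from h import *
s=load('scene0');t=load('side0')
f=lambda p:(150+(p[0]+.5)/4-.5,220+(p[1]+.5)/4-.5)
C=[onz(s,*f(p),0.04) for p in [(78,110),(407,72),(413,126),(80,165)]]
for c in C:print(c.round(4))
H=[onz(s,*f(p),0.04) for p in [(147,128),(341,106)]]; print('holes',H, np.linalg.norm(H[0]-H[1]))
print('mid',np.mean(C,0),np.mean(H,0),'yaw',np.degrees(np.arctan2(*(H[1]-H[0])[[1,0]])))
g=lambda p:(290+(p[0]+.5)/5-.5,165+(p[1]+.5)/4.99-.5)
k=lambda p:(200+(p[0]+.5)/3.3-.5,180+(p[1]+.5)/3.3-.5)
pairs={'pegA+y':((501,115),(413,320)),'peg-y':((594,305),(268,309)),'rider':None,'cornerlow+y':((52,150),(549,266)),'hole1':((402,222),(391,310)),'hole2':((443,323),(319,305)),
'plate_right+y':((535,80),(447,358)),'plate-y':((660,357),(236,348)),'pointertip':((630,450),(194,338)),'levertip_top':((108,190),(450,196)),'winghi':((340,395),(345,188))}
for n,v in pairs.items():
    if v: 
        X,e=tri([ray(s,*g(v[0])),ray(t,*k(v[1]))]);print(n,X.round(4),np.round(e,4))
E
```

```text
[ 0.4308 -0.3814  0.04  ]
[ 0.4616 -0.2547  0.04  ]
[ 0.4863 -0.2602  0.04  ]
[ 0.4556 -0.3861  0.04  ]
holes [array([ 0.44885444, -0.35795693,  0.04      ]), array([ 0.4671252 , -0.28402256,  0.04      ])] 0.07615847161595142
mid [ 0.45858216 -0.32060744  0.04      ] [ 0.45798982 -0.32098975  0.04      ] yaw 76.11909372473701
pegA+y [ 0.4845 -0.0271  0.0934] [0.0016 0.0016]
peg-y [ 0.561  -0.0352  0.0955] [0.0012 0.0012]
cornerlow+y [ 0.4066 -0.1503  0.0377] [0.001 0.001]
hole1 [ 0.4978 -0.0652  0.071 ] [0.0012 0.0012]
hole2 [ 0.5376 -0.0702  0.0712] [0.0009 0.0009]
plate_right+y [ 0.468  -0.0056  0.0842] [0.0032 0.0032]
plate-y [ 0.5777 -0.0191  0.0821] [0.0016 0.0016]
pointertip [ 0.6015 -0.0391  0.074 ] [0.0003 0.0003]
levertip_top [ 0.4646 -0.1527  0.0882] [0. 0.]
winghi [ 0.543  -0.1253  0.101 ] [0.0213 0.0213]
```

```bash
cat >> h.py <<'E'
def pose(o): return np.array(o['tool_pos']),Ro.from_euler('xyz',o['tool_rot'],degrees=True).as_matrix()
def mkR(xdir,zdir):
    x=np.array(xdir,float);x/=np.linalg.norm(x);z=np.array(zdir,float);z-=x*(x@z);z/=np.linalg.norm(z)
    return np.column_stack([x,np.cross(z,x),z])
def plan(o,P,R):
    p,R0=pose(o); dp=np.array(P)-p; rv=Ro.from_matrix(R0.T@R).as_rotvec()
    print('tool-frame shift units(total)',(R0.T@dp/0.04).round(3),'after-turn frame',(R.T@dp/0.04).round(3),'| turn units',(np.degrees(rv)/120).round(4),'rows>=',round(np.degrees(np.linalg.norm(rv))/8.59,1))
E
python3 - <<'E'
from cell import env
from h import *
o=env.get_obs();p,R=pose(o);print(R.round(3))
for sg in (1,-1):
    plan(o,[0.458,-0.321,0.19],mkR([0,0,-1],sg*np.array([np.sin(np.radians(76.1)),-np.cos(np.radians(76.1)),0])))
E
```

```text
[[-0.001  0.914  0.406]
 [ 0.001  0.406 -0.914]
 [-1.    -0.    -0.001]]
tool-frame shift units(total) [ 0.798  7.21  -4.258] after-turn frame [0.793 7.786 3.082] | turn units [-4.347e-01 -7.000e-04 -3.000e-04] rows>= 6.1
tool-frame shift units(total) [ 0.798  7.21  -4.258] after-turn frame [ 0.793 -7.786 -3.082] | turn units [ 1.0653e+00 -3.0000e-04  8.0000e-04] rows>= 14.9
```

>>> {"name": "drive_tool", "arguments": {"increments": [[[0.1, 0.9, -0.53], [0, 0, 0]], [[0.1, 0.9, -0.53], [0, 0, 0]], [[0.1, 0.9, -0.53], [0, 0, 0]], [[0.1, 0.9, -0.53], [0, 0, 0]], [[0.1, 0.9, -0.53], [0, 0, 0]], [[0.1, 0.9, -0.53], [0, 0, 0]], [[0.1, 0.9, -0.53], [0, 0, 0]], [[0.1, 0.9, -0.53], [0, 0, 0]]], "hand": 1, "squeeze": 30}}

```text
time_s: 0.95
tool_pos: [0.4587, -0.3207, 0.1902]
tool_rot: [-82.0, 90.0, -148.0]
force: [-0.9, -0.6, 1.0]
grip_width: 0.087
```

>>> {"name": "drive_tool", "arguments": {"increments": [[[0, 0, 0], [-0.062, 0, 0]], [[0, 0, 0], [-0.062, 0, 0]], [[0, 0, 0], [-0.062, 0, 0]], [[0, 0, 0], [-0.062, 0, 0]], [[0, 0, 0], [-0.062, 0, 0]], [[0, 0, 0], [-0.062, 0, 0]], [[0, 0, 0], [-0.062, 0, 0]], [[0, 0, 0], [0, 0, 0]]]}}

```text
time_s: 1.75
tool_pos: [0.4579, -0.3221, 0.1903]
tool_rot: [162.3, 90.0, 148.4]
force: [-0.7, -0.4, 0.2]
grip_width: 0.087
```

```bash
python3 - <<'E'
from cell import env
from h import *
d=snap(env,'wrist','w1');d=snap(env,'scene','s1')
o=env.get_obs();print(o['qpos'].round(1),o['tool_pos'],o['tool_rot'],o['force'])
plan(o,[0.458,-0.321,0.19],mkR([0,0,-1],np.array([np.sin(np.radians(76.1)),-np.cos(np.radians(76.1)),0])))
E
```

```text
[ 50.6   9.6 -20.2  98.1   3.5  72.9  15.5] [ 0.45799281 -0.32221723  0.1903443 ] [156.88367817  89.98057192 142.71993895] [-0.16880528 -0.29586689  0.3979254 ]
tool-frame shift units(total) [ 0.009  0.03  -0.007] after-turn frame [ 0.009  0.03  -0.007] | turn units [-0.0022 -0.0001 -0.0001] rows>= 0.0
```

View pics/w1.png

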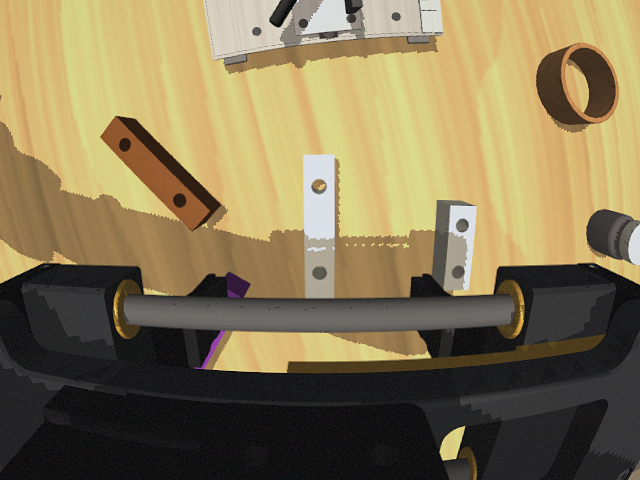

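```bash
python3 - <<'E'
from h import *
d=load('w1')
a=onz(d,319,186,.04,True);b=onz(d,319.5,272.5,.04,True);print(a,b,(a+b)/2,np.linalg.norm(a-b),np.degrees(np.arctan2(*(a-b)[[1,0]])))
s=load('scene0')
E
```

```text
[ 0.46944627 -0.28323111  0.04      ] [ 0.45157217 -0.3570156   0.04      ] [ 0.46050922 -0.32012335  0.04      ] 0.07591860140665822 76.3825699694635
```

>>> {"name": "drive_tool", "arguments": {"increments": [[[0.8, 0.05, 0.02], [0, 0, 0]], [[0.8, 0, 0], [0, 0, 0]], [[0.8, 0, 0], [0, 0, 0]], [[0.7, 0, 0], [0, 0, 0]], [[0.6, 0, 0], [0, 0, 0]], [[0.5, 0, 0], [0, 0, 0]], [[0.25, 0, 0], [0, 0, 0]], [[0, 0, 0], [0, 0, 0]]]}}

```text
time_s: 2.65
tool_pos: [0.4584, -0.3198, 0.0112]
tool_rot: [158.1, 89.8, 144.0]
force: [-0.2, 0.2, 0.1]
grip_width: 0.0873
```

>>> {"name": "drive_tool", "arguments": {"increments": [[[0, 0, 0], [0, 0, 0]], [[0, 0, 0], [0, 0, 0]], [[0, 0, 0], [0, 0, 0]], [[0, 0, 0], [0, 0, 0]], [[0, 0, 0], [0, 0, 0]], [[0, 0, 0], [0, 0, 0]]], "hand": -1}}

```text
time_s: 3.25
tool_pos: [0.4595, -0.3206, 0.0128]
tool_rot: [-41.1, 90.0, -55.1]
force: [-0.2, 0.8, -1.0]
grip_width: 0.0469
```

>>> {"name": "drive_tool", "arguments": {"increments": [[[0, 0, 0], [0, 0, 0]], [[0, 0, 0], [0, 0, 0]], [[0, 0, 0], [0, 0, 0]], [[0, 0, 0], [0, 0, 0]], [[0, 0, 0], [0, 0, 0]], [[0, 0, 0], [0, 0, 0]]]}}

```text
time_s: 3.85
tool_pos: [0.4593, -0.3205, 0.0125]
tool_rot: [-169.4, 90.0, 176.6]
force: [-0.2, 1.2, -0.2]
grip_width: 0.0255
```

>>> {"name": "drive_tool", "arguments": {"increments": [[[-0.5, 0, 0], [0, 0, 0]], [[-0.8, 0, 0], [0, 0, 0]], [[-0.9, 0, 0], [0, 0, 0]], [[-0.9, 0.5, 0], [0, 0, 0]], [[-0.9, 0.6, -0.06], [0, 0, 0]], [[-0.9, 0.6, -0.06], [0, 0, 0]], [[-0.8, 0.6, -0.06], [0, 0, 0]], [[-0.5, 0.5, -0.06], [0, 0, 0]], [[-0.2, 0.2, 0], [0, 0, 0]], [[0, 0, 0], [0, 0, 0]]]}}

```text
time_s: 4.85
tool_pos: [0.4798, -0.2009, 0.2693]
tool_rot: [-21.5, 89.9, -35.4]
force: [-0.4, -0.5, -0.7]
grip_width: 0.0261
```

>>> {"name": "drive_tool", "arguments": {"increments": [[[0, 0, 0], [0, 0, 0]], [[0, 0, 0], [0, 0, 0]]]}}

```text
time_s: 5.05
tool_pos: [0.4778, -0.2031, 0.2666]
tool_rot: [175.4, 89.8, 161.3]
force: [-0.1, 0.9, -1.8]
grip_width: 0.0259
```

```bash
python3 - <<'E'
from cell import env
from h import *
d=snap(env,'wrist','w2')
o=env.get_obs();print(o['qpos'].round(1),o['tool_pos'],o['tool_rot'],o['force'])
f=d['frame'][:,:,::-1]
E
```

```text
[ 44.6   2.6 -25.2  96.7   1.1  81.1   5.1] [ 0.47798216 -0.2029375   0.2667878 ] [172.02088245  89.83449622 157.91470863] [-0.64673754 -0.18385626 -0.33421427]
```

View pics/w2.png

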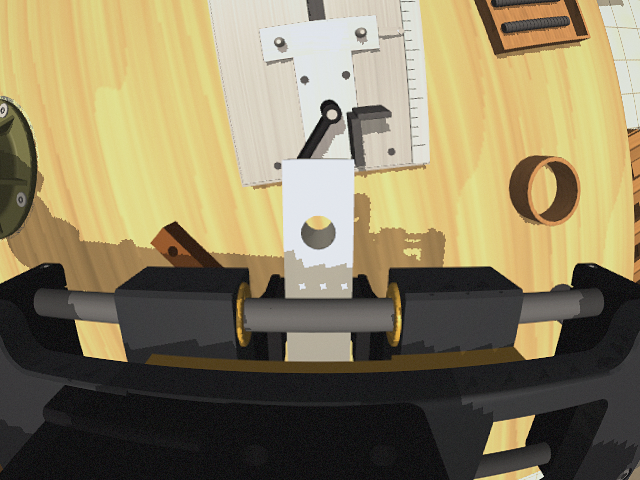

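>>> {"name": "drive_tool", "arguments": {"increments": [[[0, 0.7, 0.3], [0, 0, 0]], [[0, 0.8, 0.3], [0, 0, 0]], [[0, 0.7, 0.3], [0, 0, 0]], [[0, 0.3, 0], [0, 0, 0]], [[0, 0, 0], [0, 0, 0]], [[0, 0, 0], [0, 0, 0]]]}}

```text
time_s: 5.7
tool_pos: [0.5373, -0.1151, 0.2679]
tool_rot: [-137.4, 89.9, -151.4]
force: [-0.2, -0.7, -1.8]
grip_width: 0.0259
```

```bash
python3 - <<'E'
from cell import env
from h import *
d=snap(env,'wrist','w3')
o=env.get_obs();print(o['qpos'].round(1),o['tool_pos'],o['tool_rot'],o['force'])
f=d['frame'][:,:,::-1]
cv2.imwrite('pics/c5.png',cv2.resize(f[0:260,180:520],None,fx=2.3,fy=2.3,interpolation=cv2.INTER_CUBIC))
f=load('w2')['frame'][:,:,::-1]
cv2.imwrite('pics/c4.png',cv2.resize(f[0:190,200:440],None,fx=3,fy=3,interpolation=cv2.INTER_CUBIC))
E
```

```text
[ 37.4   6.9 -30.5  92.7   3.6  81.5  -7.6] [ 0.53728965 -0.11561301  0.26806706] [-125.08622599   89.90463594 -139.22481338] [-0.06241761 -0.94727513 -1.92874106]
```

View pics/c4.png

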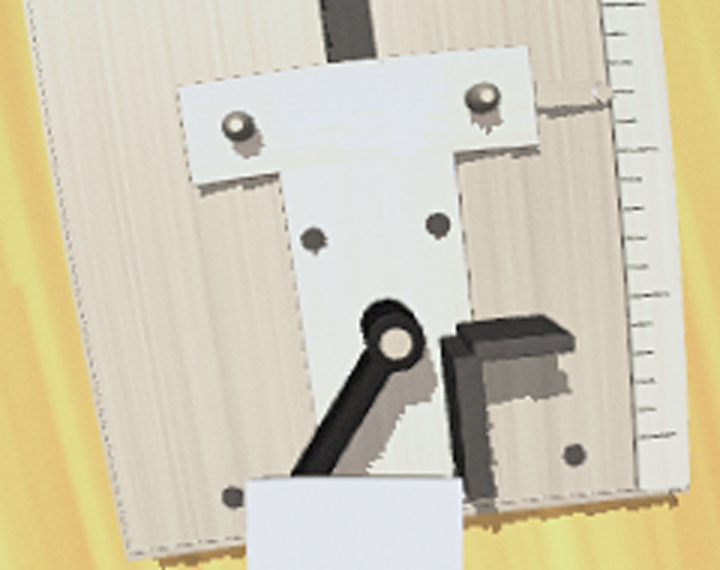

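View pics/c5.png

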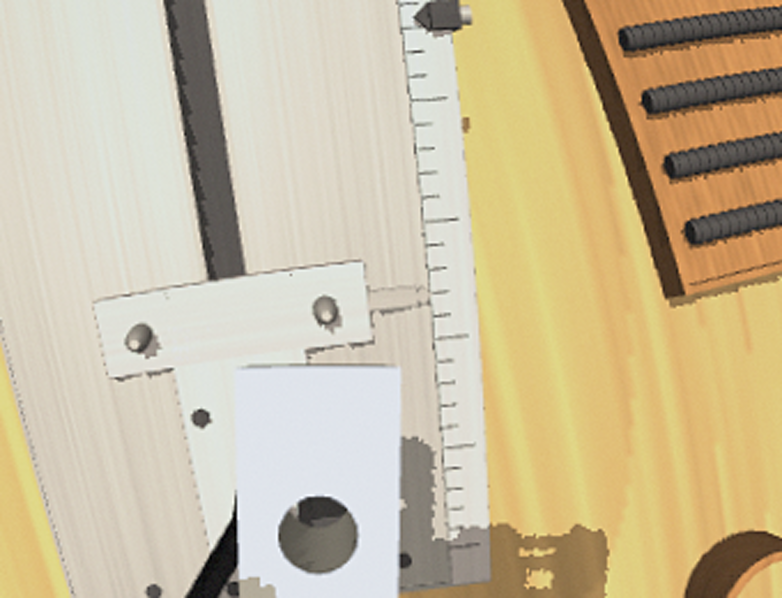

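```bash
python3 - <<'E'
from h import *
f2=load('w2')['frame'][:,:,::-1];f3=load('w3')['frame'][:,:,::-1]
def c(f,u,v,r=13): return cv2.resize(f[v-r:v+r,u-r:u+r],None,fx=15,fy=15,interpolation=cv2.INTER_NEAREST)
a=np.hstack([c(f2,279,42),c(f2,361,33)]);b=np.hstack([c(f3,241,145),c(f3,322,134)])
cv2.imwrite('pics/c6.png',cv2.resize(np.vstack([a,b]),(780,780))[:,:]) 
cv2.imwrite('pics/c6.png',cv2.resize(np.vstack([a,b]),(600,600)))
E
```

```text
(no output)
```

View pics/c6.png

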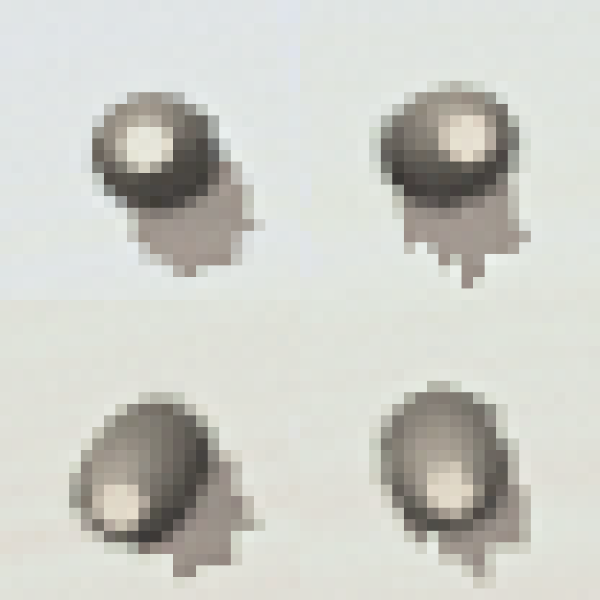

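```bash
python3 - <<'E'
from h import *
w2=load('w2');w3=load('w3');s=load('scene0');t=load('side0')
a=lambda p:(200+(p[0]+.5)/3-.5,(p[1]+.5)/3-.5)
b=lambda p:(180+(p[0]+.5)/2.3-.5,(p[1]+.5)/2.3-.5)
g=lambda p:(290+(p[0]+.5)/5-.5,165+(p[1]+.5)/4.99-.5)
k=lambda p:(200+(p[0]+.5)/3.3-.5,180+(p[1]+.5)/3.3-.5)
r=lambda d,p:ray(d,*p,True)
def T(n,rs):
    X,e=tri(rs);print(n,X.round(4),np.round(e,4));return X
A=T('A',[r(w2,(278.2,41)),r(w3,(237.9,149.4))]);B=T('B',[r(w2,(361.9,31.5)),r(w3,(321.3,137))])
A=T('A4',[r(w2,(278.2,41)),r(w3,(237.9,149.4)),ray(s,*g((501,110))),ray(t,*k((414,318)))]);
B=T('B4',[r(w2,(361.9,31.5)),r(w3,(321.3,137)),ray(s,*g((597,302))),ray(t,*k((268,306)))])
print(np.linalg.norm(A-B),np.degrees(np.arctan2(*(B-A)[[0,1]])))
# corner of plate upslope edge
c1=T('cpl',[r(w2,a((178,88))),r(w3,b((94,302)))]);c2=T('cpr',[r(w2,a((528,47))),r(w3,b((364,262)))])
c3=T('screwL',[r(w2,a((314,239))),r(w3,b((201,418)))])
c4=T('c4',[r(w2,a((538,145))),r(w3,b((372,340)))]);c5=T('c5',[r(w2,a((192,187))),r(w3,b((110,379)))])
p=T('pointer',[r(w2,a((610,95))),r(w3,b((429,299)))])
p=T('pointer4',[r(w2,a((610,95))),r(w3,b((429,299))),ray(s,*g((630,450))),ray(t,*k((194,338)))])
f=s['frame'][:,:,::-1]
x=cv2.resize(f[215:265,470:530],None,fx=10,fy=10,interpolation=cv2.INTER_CUBIC)
f=t['frame'][:,:,::-1]
y=cv2.resize(f[295:325,210:250],None,fx=10,fy=10,interpolation=cv2.INTER_CUBIC)
cv2.imwrite('pics/c7.png',x);cv2.imwrite('pics/c8.png',y)
E
```

```text
A [ 0.4859 -0.0272  0.0963] [0. 0.]
B [ 0.5611 -0.036   0.0954] [0. 0.]
A4 [ 0.4849 -0.027   0.0951] [0.001  0.0008 0.0007 0.0024]
B4 [ 0.561  -0.0358  0.0971] [0.0007 0.0002 0.0019 0.0013]
0.07667851515734948 96.53928283626253
cpl [ 0.4708 -0.0042  0.0803] [0. 0.]
cpr [ 0.5815 -0.0175  0.0813] [0.0001 0.0001]
screwL [ 0.5    -0.0634  0.0691] [0. 0.]
c4 [ 0.5775 -0.0492  0.0729] [0.0002 0.0002]
c5 [ 0.467  -0.0368  0.0729] [0.0003 0.0003]
pointer [ 0.6037 -0.0381  0.0796] [0.0002 0.0002]
pointer4 [ 0.6031 -0.0382  0.0756] [0.002  0.0013 0.0021 0.0017]
```

View pics/c7.png

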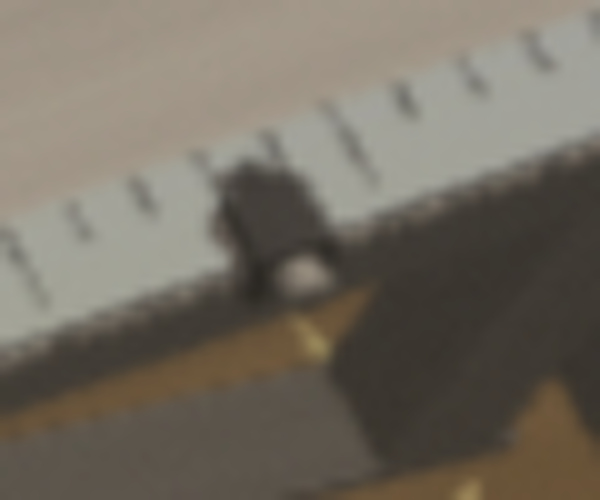

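View pics/c8.png

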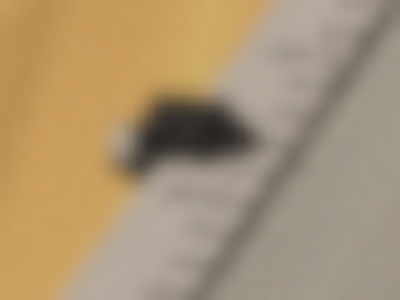

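```bash
python3 - <<'E'
from cell import env
from h import *
# tool poses at w2,w3
P={'w2':([0.47798216,-0.2029375,0.2667878],[172.02088245,89.83449622,157.91470863],(318.5,232)),'w3':([0.53728965,-0.11561301,0.26806706],[-125.08622599,89.90463594,-139.22481338],None)}
for k,(p,r,u) in P.items():
    d=load(k);R=Ro.from_euler('xyz',r,degrees=True).as_matrix();p=np.array(p);d['frame']
    f=d['frame'];hsv=cv2.cvtColor(f,cv2.COLOR_RGB2HSV)
    if k=='w3': u=(180+(318+.5)/2.3-.5,(536+.5)/2.3-.5)
    X=onplane(d,*u,p+R@[-.0275,0,0],R[:,0],True); print(k,u,(R.T@(X-p)*1000).round(1))
    for uu in ([(283,159),(353.5,159)] if k=='w2' else [(282,160),(353.5,160)]):
        X=onplane(d,*uu,p+R@[-.0275,0,0],R[:,0],True); print('corner',(R.T@(X-p)*1000).round(1))
s=load('scene0');t=load('side0');w3=load('w3')
X,e=tri([ray(s,470+(240+.5)/10-.5,215+(160+.5)/10-.5),ray(t,210+26.4-.5,295+14-.5),ray(w3,180+(414+.5)/2.3-.5,(18+.5)/2.3-.5,True)]);print('rider',X.round(4),np.round(e,4))
u=np.array([np.cos(np.radians(83.3))*np.cos(np.radians(15)),np.sin(np.radians(83.3))*np.cos(np.radians(15)),np.sin(np.radians(15))])
for q in ([.5237,-.0269,.0786],[.6031,-.0382,.0756],[.6037,-.0381,.0796]): print('travel',u@(X-q))
yaw=np.radians(83.3)
n=np.array([-np.sin(np.radians(15))*np.cos(yaw),-np.sin(np.radians(15))*np.sin(yaw),np.cos(np.radians(15))])
seat=np.array([.5237,-.0269,.0786])
o=env.get_obs()
for sg in (1,-1):
  R=mkR(-n,sg*u)
  plan(o,seat+n*(.0125+.06),R)
E
```

```text
w2 (318.5, 232) [-27.5  38.4   1.2]
corner [-27.5  65.2 -11.5]
corner [-27.5  65.2  13.7]
w3 (317.97826086956525, 232.7608695652174) [-27.5  38.8   1. ]
corner [-27.5  65.5 -11.9]
corner [-27.5  65.5  13.7]
rider [0.6212 0.0705 0.1089] [0.0007 0.002  0.0015]
travel 0.11228855864982297
travel 0.11495743043850526
travel 0.11375860417318316
tool-frame shift units(total) [ 2.985  1.607 -0.808] after-turn frame [3.323 0.596 0.863] | turn units [-0.8069 -0.0941  0.1063] rows>= 11.4
tool-frame shift units(total) [ 2.985  1.607 -0.808] after-turn frame [ 3.323 -0.596 -0.863] | turn units [0.6837 0.1026 0.0909] rows>= 9.7
```

>>> {"name": "drive_tool", "arguments": {"increments": [[[0, 0, 0], [0.0684, 0.0103, 0.0091]], [[0, 0, 0], [0.0684, 0.0103, 0.0091]], [[0, 0, 0], [0.0684, 0.0103, 0.0091]], [[0, 0, 0], [0.0684, 0.0103, 0.0091]], [[0, 0, 0], [0.0684, 0.0103, 0.0091]], [[0, 0, 0], [0.0684, 0.0103, 0.0091]], [[0, 0, 0], [0.0684, 0.0103, 0.0091]], [[0, 0, 0], [0.0684, 0.0103, 0.0091]], [[0, 0, 0], [0.0684, 0.0103, 0.0091]], [[0, 0, 0], [0.0684, 0.0103, 0.0091]]]}}

```text
time_s: 6.75
tool_pos: [0.5374, -0.1159, 0.2683]
tool_rot: [-179.9, 74.9, 83.0]
force: [-0.2, 0.1, -1.6]
grip_width: 0.026
```

>>> {"name": "drive_tool", "arguments": {"increments": [[[0.5, -0.15, -0.25], [0, 0, 0]], [[0.7, -0.25, -0.35], [0, 0, 0]], [[0.7, -0.2, -0.26], [0, 0, 0]], [[0.5, 0, 0], [0, 0, 0]], [[0, 0, 0], [0, 0, 0]], [[0, 0, 0], [0, 0, 0]], [[0, 0, 0], [0, 0, 0]]]}}

```text
time_s: 7.45
tool_pos: [0.5219, -0.0546, 0.1861]
tool_rot: [179.3, 74.9, 82.6]
force: [0.7, 0.2, -0.5]
grip_width: 0.0257
```

```bash
cat >> h.py <<'E'
yaw=np.radians(83.3);c15,s15=np.cos(np.radians(15)),np.sin(np.radians(15))
u=np.array([np.cos(yaw)*c15,np.sin(yaw)*c15,s15]);n=np.array([-s15*np.cos(yaw),-s15*np.sin(yaw),c15]);yy=np.cross(n,u)
seat=np.array([.5237,-.0269,.0786])
E
python3 - <<'E'
from cell import env
from h import *
d=snap(env,'wrist','w4');d=snap(env,'scene','s4');e=snap(env,'side','d4')
o=env.get_obs();print(o['time_s'],o['qpos'].round(1),o['tool_pos'],o['tool_rot'],o['force'])
plan(o,seat+n*(.0125),mkR(-n,-u))
f=d['frame'][:,:,::-1]
x=cv2.resize(f[150:300,280:480],None,fx=3,fy=3,interpolation=cv2.INTER_CUBIC)
f=e['frame'][:,:,::-1]
y=cv2.resize(f[180:360,200:400],None,fx=2.5,fy=2.5,interpolation=cv2.INTER_CUBIC)
cv2.imwrite('pics/c9.png',x);cv2.imwrite('pics/c10.png',y)
E
```

```text
7.6 [ 36.3   7.1 -24.5 103.1 -12.7  72.2 -80.6] [ 0.52175622 -0.0537348   0.18584188] [179.43698547  74.92557565  82.80663754] [ 0.10365002  0.31772033 -2.19911279]
tool-frame shift units(total) [ 2.451 -0.036  0.048] after-turn frame [ 2.451 -0.03   0.045] | turn units [ 0.0007 -0.0006 -0.0011] rows>= 0.0
```

View pics/w4.png

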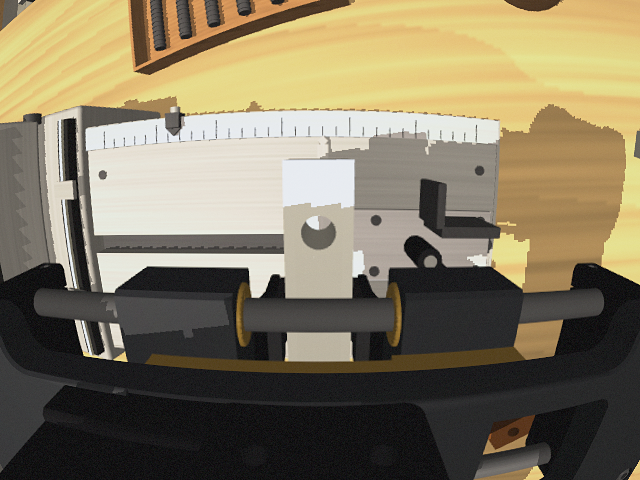

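View pics/c9.png

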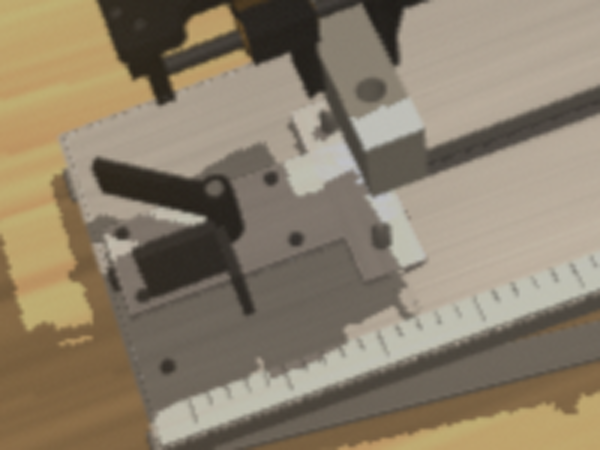

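View pics/c10.png

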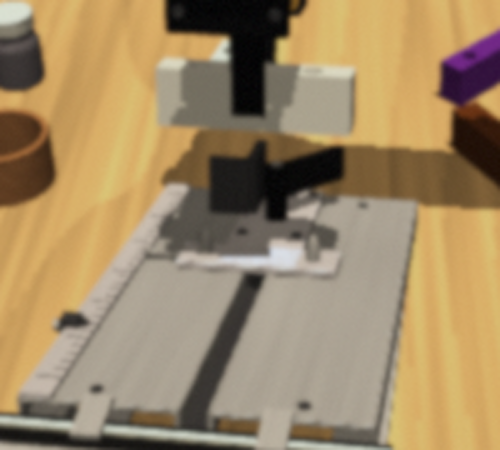

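>>> {"name": "drive_tool", "arguments": {"increments": [[[0.4, -0.04, 0.045], [0, 0, 0]], [[0.5, 0, 0], [0, 0, 0]], [[0.5, 0, 0], [0, 0, 0]], [[0.4, 0, 0], [0, 0, 0]], [[0, 0, 0], [0, 0, 0]], [[0, 0, 0], [0, 0, 0]]]}}

```text
time_s: 8.2
tool_pos: [0.5219, -0.036, 0.1154]
tool_rot: [179.7, 74.9, 83.1]
force: [0.1, 0.2, -1.1]
grip_width: 0.0259
```

```bash
python3 - <<'E'
from cell import env
from h import *
d=snap(env,'scene','s5');e=snap(env,'side','d5')
o=env.get_obs();print(o['time_s'],o['qpos'].round(1),o['tool_pos'],o['tool_rot'],o['force'])
plan(o,seat+n*(.0125),mkR(-n,-u))
f=d['frame'][:,:,::-1]
x=cv2.resize(f[170:270,330:450],None,fx=5,fy=5,interpolation=cv2.INTER_CUBIC)
f=e['frame'][:,:,::-1]
y=cv2.resize(f[230:310,250:360],None,fx=6,fy=6,interpolation=cv2.INTER_CUBIC)
cv2.imwrite('pics/c11.png',x);cv2.imwrite('pics/c12.png',y)
E
```

```text
8.3 [ 34.7  10.5 -25.3 108.1 -11.9  63.6 -81.4] [ 0.52246447 -0.03633501  0.11609557] [179.35976785  74.92138638  82.76347469] [ 0.64868936 -0.84781688 -0.32998008]
tool-frame shift units(total) [0.655 0.002 0.014] after-turn frame [0.655 0.003 0.013] | turn units [ 0.001  -0.0006 -0.0012] rows>= 0.0
```

View pics/c11.png

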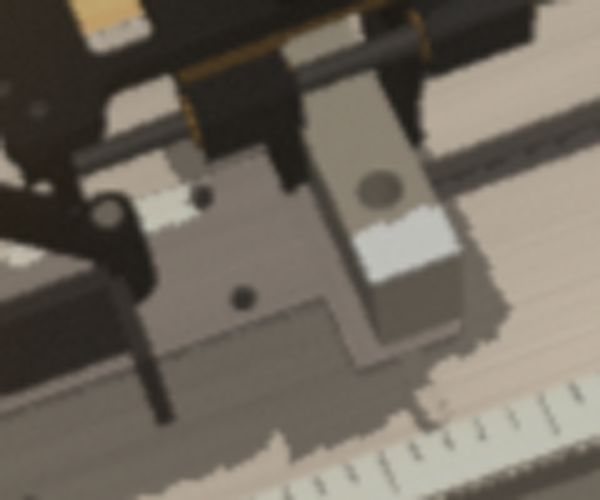

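View pics/c12.png

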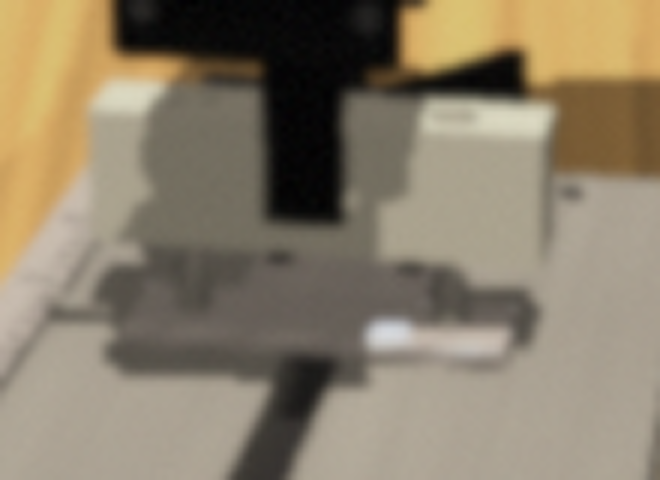

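>>> {"name": "drive_tool", "arguments": {"increments": [[[0.15, 0, 0.013], [0, 0, 0]], [[0.1, 0, 0], [0, 0, 0]], [[0.1, 0, 0], [0, 0, 0]], [[0, 0, 0], [0, 0, 0]]]}}

```text
time_s: 8.7
tool_pos: [0.5221, -0.0331, 0.1007]
tool_rot: [179.7, 74.9, 83.1]
force: [1.8, -1.6, -3.0]
grip_width: 0.0258
```

>>> {"name": "drive_tool", "arguments": {"increments": [[[0.06, 0, 0], [0, 0, 0]], [[0.06, 0, 0], [0, 0, 0]], [[0, 0, 0], [0, 0, 0]]]}}

```text
time_s: 9.0
tool_pos: [0.5224, -0.0318, 0.0964]
tool_rot: [179.6, 74.9, 83.0]
force: [2.6, -2.8, -2.8]
grip_width: 0.0258
```

```bash
python3 - <<'E'
from cell import env
from h import *
o=env.get_obs();print(o['time_s'],o['tool_pos'],o['tool_rot'],o['force'],o['wrist_torque'])
p,R=pose(o);print('force tool',R.T@o['force'],'torque',R.T@o['wrist_torque'])
plan(o,seat+n*(.0125),mkR(-n,-u))
E
```

```text
9.0 [ 0.52236743 -0.03177414  0.09642194] [179.64569506  74.91772888  83.03908702] [ 2.55864202 -2.82755471 -2.82920593] [-0.84088566 -0.38722353 -0.17843615]
force tool [2.0821125  2.86294587 3.16456463] torque [ 0.04575723 -0.79093456  0.51107633]
tool-frame shift units(total) [ 0.15   0.019 -0.005] after-turn frame [ 0.15   0.019 -0.005] | turn units [ 0.0009 -0.0007 -0.0006] rows>= 0.0
```

>>> {"name": "drive_tool", "arguments": {"increments": [[[0.06, 0.015, 0.01], [0, 0, 0]], [[0.05, 0, 0], [0, 0, 0]], [[0, 0, 0], [0, 0, 0]]]}}

```text
time_s: 9.3
tool_pos: [0.5226, -0.0307, 0.0919]
tool_rot: [179.9, 74.9, 83.3]
force: [2.2, -1.6, -1.9]
grip_width: 0.0259
```

```bash
python3 - <<'E'
from cell import env
from h import *
o=env.get_obs();print(o['time_s'],o['tool_pos'],o['tool_rot'],o['force'],o['wrist_torque'])
p,R=pose(o);print('force tool',R.T@o['force'],'torque',R.T@o['wrist_torque'])
plan(o,seat+n*(.0125),mkR(-n,-u))
E
```

```text
9.3 [ 0.52263937 -0.03065604  0.09186579] [179.86627355  74.89724509  83.28769396] [ 2.16961519 -1.60283891 -1.89446714] [-0.85848827 -0.2896559  -0.16436247]
force tool [1.48034782 2.33791601 1.7911023 ] torque [ 0.05758798 -0.81971972  0.41552482]
tool-frame shift units(total) [ 0.033  0.015 -0.007] after-turn frame [ 0.033  0.015 -0.007] | turn units [ 0.001  -0.0009 -0.    ] rows>= 0.0
```

>>> {"name": "drive_tool", "arguments": {"increments": [[[0.03, 0.01, 0], [0, 0, 0]], [[0.03, 0, 0], [0, 0, 0]], [[0.03, 0, 0], [0, 0, 0]], [[0, 0, 0], [0, 0, 0]]]}}

```text
time_s: 9.7
tool_pos: [0.5228, -0.0306, 0.0913]
tool_rot: [-179.9, 74.9, 83.5]
force: [-7.7, -4.8, 19.1]
grip_width: 0.0258
```

```bash
python3 - <<'E'
from cell import env
from h import *
o=env.get_obs();print(o['time_s'],o['tool_pos'],o['tool_rot'],o['force'],o['wrist_torque'])
p,R=pose(o);print('force tool',R.T@o['force'],'torque',R.T@o['wrist_torque'])
plan(o,seat+n*(.0125),mkR(-n,-u))
E
```

```text
9.7 [ 0.52283744 -0.03062243  0.09129472] [-179.93534316   74.94686107   83.49079097] [-7.72923373 -4.83795064 19.09119961] [-0.36493603  1.68568937  0.35809132]
force tool [-19.91204395  -7.13036193   0.53774288] torque [ 0.07842824 -0.55556283 -1.66977703]
tool-frame shift units(total) [ 0.019  0.011 -0.01 ] after-turn frame [ 0.019  0.011 -0.01 ] | turn units [ 0.001  -0.0004  0.0004] rows>= 0.0
```

```bash
python3 - <<'E'
from cell import env
from h import *
d=snap(env,'scene','s6');e=snap(env,'side','d6')
f=d['frame'][:,:,::-1]
x=cv2.resize(f[170:270,330:450],None,fx=5,fy=5,interpolation=cv2.INTER_CUBIC)
f=e['frame'][:,:,::-1]
y=cv2.resize(f[230:310,250:360],None,fx=6,fy=6,interpolation=cv2.INTER_CUBIC)
cv2.imwrite('pics/c13.png',x);cv2.imwrite('pics/c14.png',y)
E
```

```text
(no output)
```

View pics/c13.png

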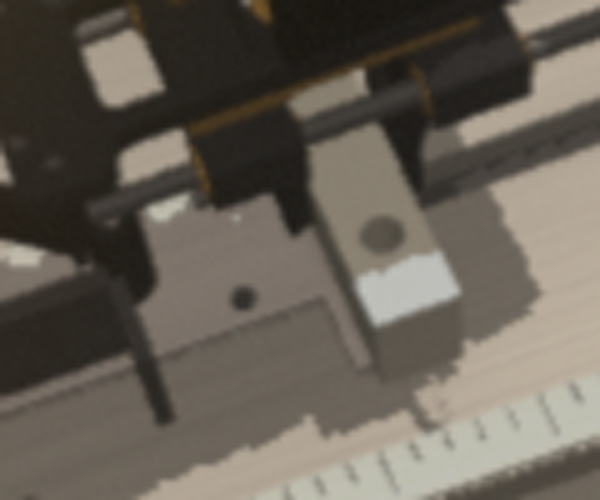

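View pics/c14.png

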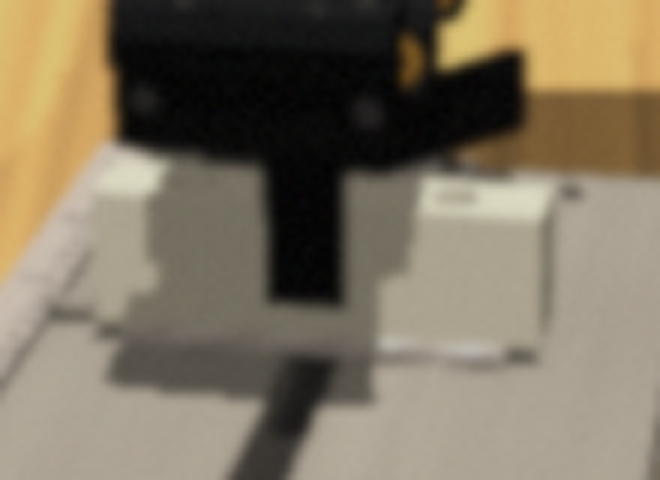

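>>> {"name": "drive_tool", "arguments": {"increments": [[[0, 0, 0], [0, 0, 0]], [[0, 0, 0], [0, 0, 0]], [[0, 0, 0], [0, 0, 0]], [[0, 0, 0], [0, 0, 0]], [[0, 0, 0], [0, 0, 0]]], "hand": 0.3}}

```text
time_s: 10.3
tool_pos: [0.5229, -0.0294, 0.0884]
tool_rot: [-180.0, 74.9, 83.4]
force: [-0.7, 0.0, -0.6]
grip_width: 0.0538
```

>>> {"name": "drive_tool", "arguments": {"increments": [[[-0.2, 0, 0], [0, 0, 0]], [[-0.4, 0, 0], [0, 0, 0]], [[-0.6, 0, 0], [0, 0, 0]], [[-0.6, 0, 0], [0, 0, 0]], [[-0.6, 0, 0], [0, 0, 0]], [[-0.4, 0, 0], [0, 0, 0]], [[0, 0, 0], [0, 0, 0]]]}}

```text
time_s: 11.0
tool_pos: [0.5214, -0.0599, 0.1996]
tool_rot: [178.7, 75.0, 82.1]
force: [-0.2, 0.2, 0.2]
grip_width: 0.0567
```

```bash
python3 - <<'E'
from cell import env
from h import *
d=snap(env,'scene','s7');e=snap(env,'side','d7')
w=snap(env,'wrist','w7')
o=env.get_obs();print(o['time_s'],o['qpos'].round(1),o['tool_pos'],o['tool_rot'],o['force'],o['grip_width'])
f=d['frame'][:,:,::-1]
x=cv2.resize(f[160:310,290:450],None,fx=4,fy=4,interpolation=cv2.INTER_CUBIC)
f=e['frame'][:,:,::-1]
y=cv2.resize(f[200:320,230:360],None,fx=5,fy=5,interpolation=cv2.INTER_CUBIC)
cv2.imwrite('pics/c15.png',x);cv2.imwrite('pics/c16.png',y)
E
```

```text
11.15 [ 36.7   6.6 -24.3 102.3 -12.8  73.6 -80.2] [ 0.51923861 -0.05841246  0.19609573] [-179.90411992   74.88292716   83.53101947] [-0.09091531  0.36452683  0.03849553] 0.05635442484267401
```

View pics/c15.png

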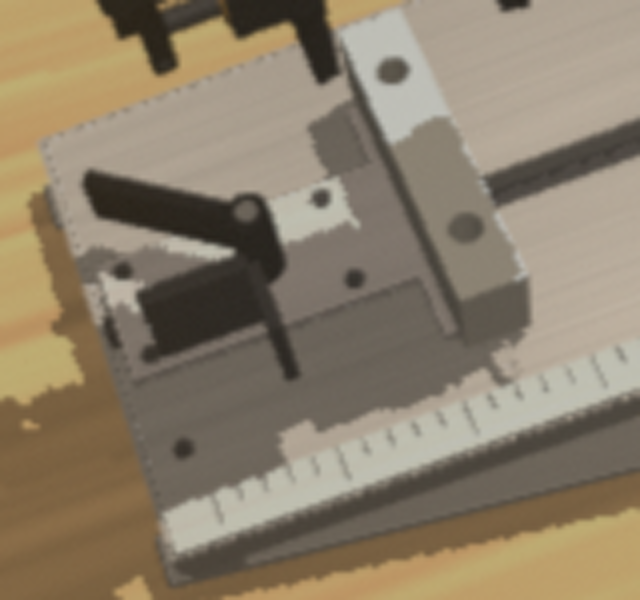

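View pics/c16.png

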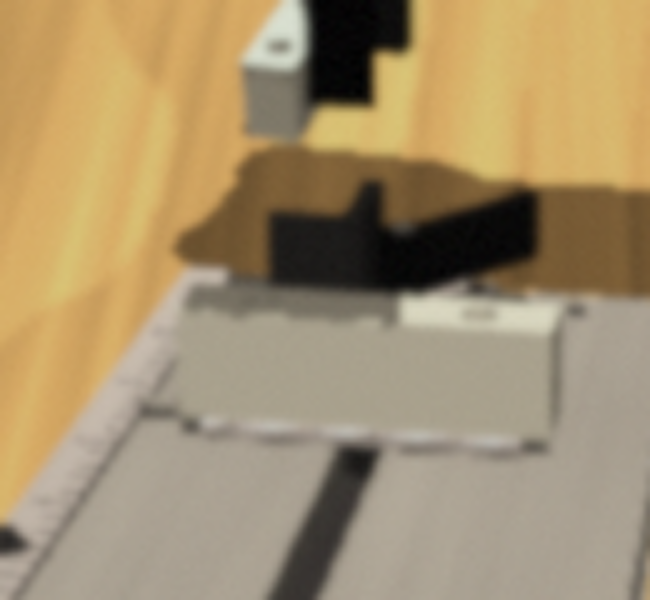

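View pics/w7.png

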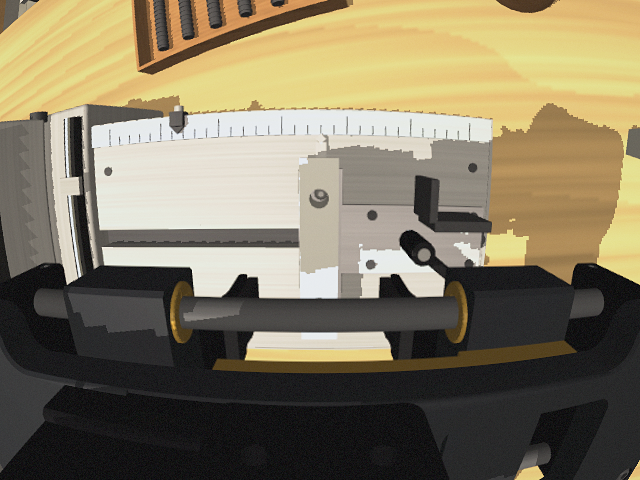

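```bash
python3 - <<'E'
from h import *
w=load('w7');s=load('s7')
def S(x,y,z): return seat+u*x/1000+yy*y/1000+n*z/1000
G=lambda x,y,z:S(-91+x,-24+y,29+z)
pts={'wing outer top (12,-28,16)':G(12,-28,16),'wing outer dn (6,-28,16)':G(6,-28,16),'plate top dn-end face':G(-30,0,16),'plate dn +8':G(-30,8,16),'pivot top 14':G(20,24,14),'pegA':S(0,38,18),'pegB':S(0,-38,18)}
for a in (.62,.7,.8): pts['levertip%g'%a]=G(20-69*np.cos(a),24+69*np.sin(a),14)
for k,X in pts.items():
    a=proj(w,X,True);b=proj(s,X); print(k,a.round(1),'c15:',((b-[290,160]+.5)*4-.5).round(0))
for k,q in (('ptr',(323,141)),('rider',(177.5,133))):
  for h in (0,5,10):
    X=onplane(w,*q,seat-n*.007+n*h/1000,n,True);print(k,h,(np.array([u@(X-seat),yy@(X-seat)])*1000).round(1))
f=w['frame'][:,:,::-1]
cv2.imwrite('pics/c17.png',cv2.resize(f[100:280,150:500],None,fx=2.2,fy=2.2,interpolation=cv2.INTER_CUBIC))
E
```

```text
wing outer top (12,-28,16) [439.4 179.6] c15: [274. 334.]
wing outer dn (6,-28,16) [447.8 180. ] c15: [258. 339.]
plate top dn-end face [492.2 222.2] c15: [143. 310.]
plate dn +8 [491.1 233.3] c15: [137. 292.]
pivot top 14 [423.  254.7] c15: [251. 214.]
pegA [319.8 293.8] c15: [400. 107.]
pegB [320.1 194.2] c15: [471. 262.]
levertip0.62 [487.8 305.5] c15: [ 84. 183.]
levertip0.7 [483.  310.9] c15: [ 89. 171.]
levertip0.8 [476.6 317.3] c15: [ 97. 157.]
ptr 0 [ -2.2 -77.1]
ptr 5 [ -2.1 -76.9]
ptr 10 [ -2.1 -76.7]
rider 0 [115.6 -87.5]
rider 5 [113.6 -87.1]
rider 10 [111.6 -86.7]
```

View pics/c17.png

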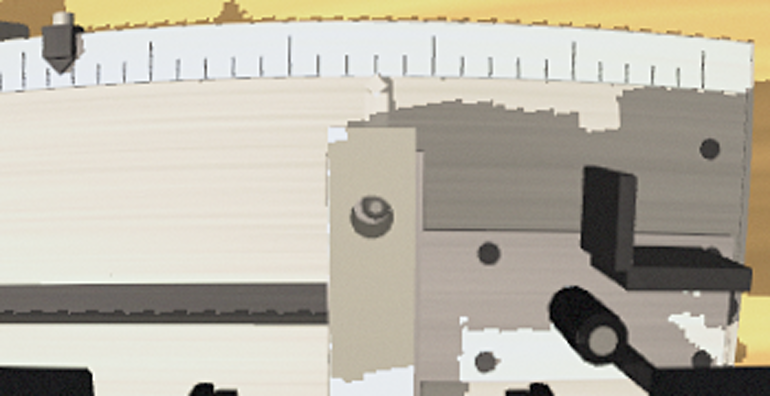

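```bash
python3 - <<'E'
from h import *
w=load('w2')
def S(x,y,z): return seat+u*x/1000+yy*y/1000+n*z/1000
G=lambda x,y,z:S(-91+x,-24+y,29+z)
for x in (6,12,18):
  for y in (0,-28):
    for z in (16,-29): print(x,y,z,((proj(w,G(x,y,z),True)-[200,0]+.5)*3-.5).round(0), 'w7 c17',((proj(load('w7'),G(x,y,z),True)-[150,100]+.5)*2.2-.5).round(0))
print(((proj(w,G(20,24,14),True)-[200,0]+.5)*3-.5))
E
python3 - <<'E'
import sys;sys.path.insert(0,'.')
import cv2
a=cv2.imread('pics/w2.png')[95:170,290:400];b=cv2.imread('pics/w7.png')[160:260,400:500]
cv2.imwrite('pics/c18.png',cv2.resize(a,None,fx=7,fy=7,interpolation=cv2.INTER_NEAREST))
E
```

```text
6 0 16 [482. 381.] w7 c17 [651. 267.]
6 0 -29 [463. 356.] w7 c17 [610. 245.]
6 -28 16 [575. 372.] w7 c17 [656. 177.]
6 -28 -29 [546. 348.] w7 c17 [614. 167.]
12 0 16 [480. 361.] w7 c17 [633. 267.]
12 0 -29 [461. 339.] w7 c17 [595. 245.]
12 -28 16 [574. 352.] w7 c17 [637. 176.]
12 -28 -29 [544. 331.] w7 c17 [598. 167.]
18 0 16 [478. 341.] w7 c17 [614. 267.]
18 0 -29 [459. 321.] w7 c17 [579. 244.]
18 -28 16 [572. 332.] w7 c17 [619. 175.]
18 -28 -29 [543. 313.] w7 c17 [582. 166.]
[393.9661696  342.52132482]
```

View pics/c18.png

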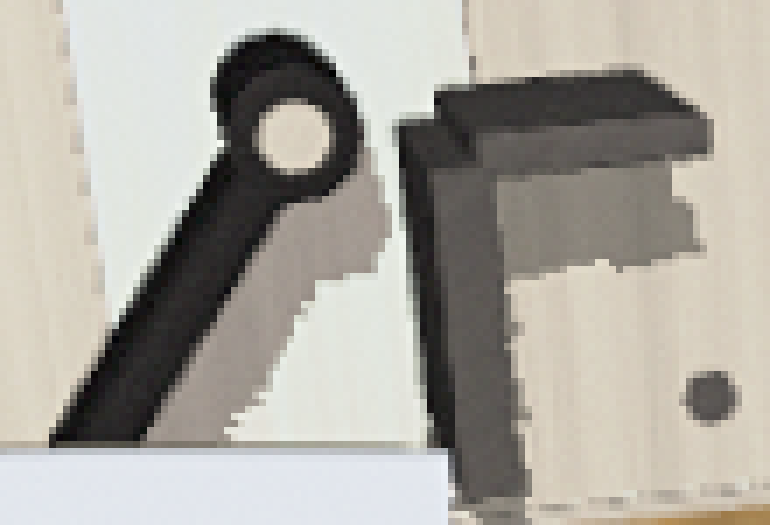

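```bash
cat >> h.py <<'E'
def S(x,y,z): return seat+u*x/1000+yy*y/1000+n*z/1000
G=lambda x,y,z:S(-91+x,-24+y,29+z)
RG=mkR(-n,-yy)
def ing(p,tr=0): 
    d=np.array(p)-G(0,0,0); return (np.array([u@d,yy@d,n@d])*1000-[tr,0,0]).round(1)
E
python3 - <<'E'
from cell import env
from h import *
o=env.get_obs()
plan(o,G(-6,31.5,41),RG)
s=load('scene0');t=load('side0')
for a,b in (((638,190),(157,356)),((560,72),(367,380))):
    X,e=tri([ray(s,*a),ray(t,*b)]);print(X,e,ing(X))
E
```

```text
tool-frame shift units(total) [ 1.288 -0.173  2.419] after-turn frame [ 1.293 -2.417 -0.169] | turn units [-7.489e-01 -1.200e-03 -4.000e-04] rows>= 10.5
[0.67291481 0.23874159 0.18376969] [np.float64(0.004017159029026296), np.float64(0.004017159029026134)] [ 3.899e+02 -9.320e+01 -2.000e-01]
[0.43116526 0.28716619 0.19025373] [np.float64(0.006299562006800663), np.float64(0.006299562006800883)] [410.8 152.5   0.9]
```

>>> {"name": "drive_tool", "arguments": {"increments": [[[0, 0, 0.24], [-0.0681, 0, 0]], [[0, 0, 0.24], [-0.0681, 0, 0]], [[0, 0, 0], [-0.0681, 0, 0]], [[0, 0, 0], [-0.0681, 0, 0]], [[0, 0, 0], [-0.0681, 0, 0]], [[0, 0, 0], [-0.0681, 0, 0]], [[0, 0, 0], [-0.0681, 0, 0]], [[0, 0, 0], [-0.0681, 0, 0]], [[0, 0, 0], [-0.0681, 0, 0]], [[0, 0, 0], [-0.0681, 0, 0]]], "hand": 1}}

```text
time_s: 12.15
tool_pos: [0.5182, -0.0765, 0.1904]
tool_rot: [98.3, 74.8, 83.8]
force: [-0.0, -0.5, -0.2]
grip_width: 0.0869
```

>>> {"name": "drive_tool", "arguments": {"increments": [[[0, -0.4, 0], [-0.0681, 0, 0]], [[0, -0.6, 0], [0, 0, 0]], [[0, -0.6, -0.17], [0, 0, 0]], [[0, -0.3, 0], [0, 0, 0]], [[0, 0, 0], [0, 0, 0]], [[0, 0, 0], [0, 0, 0]]]}}

```text
time_s: 12.75
tool_pos: [0.5017, -0.1476, 0.1719]
tool_rot: [90.0, 74.8, 83.4]
force: [-0.3, -0.4, 0.0]
grip_width: 0.0873
```

```bash
python3 - <<'E'
from cell import env
from h import *
w=snap(env,'wrist','w8')
o=env.get_obs();print(o['time_s'],o['qpos'].round(1),o['force'],o['grip_width'],ing(o['tool_pos']))
plan(o,G(-6,31.5,41),RG)
E
```

```text
12.8 [ 47.4  10.  -26.2 101.8 -10.7  73.4  18.2] [-0.05515533  0.61493023 -1.32042325] 0.08670382788760721 [-2.7 31.6 93. ]
tool-frame shift units(total) [ 1.299 -0.087  0.002] after-turn frame [ 1.3   -0.084  0.002] | turn units [ 0.001  -0.0001 -0.0014] rows>= 0.0
```

View pics/w8.png

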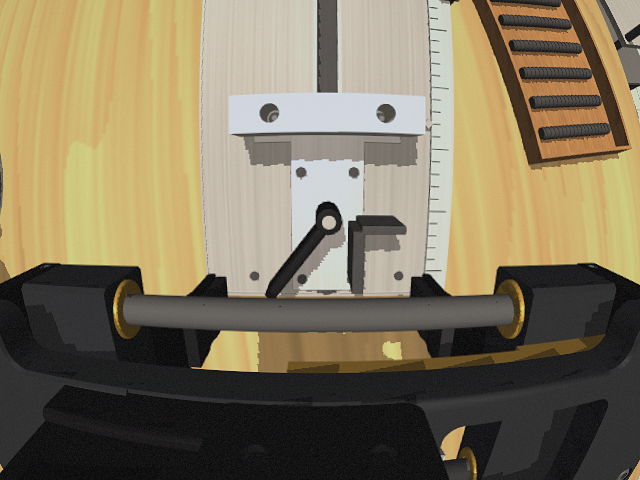

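>>> {"name": "drive_tool", "arguments": {"increments": [[[0.4, -0.1, 0], [0, 0, 0]], [[0.5, 0, 0], [0, 0, 0]], [[0.4, 0, 0], [0, 0, 0]], [[0.4, 0, 0], [0, 0, 0]], [[0.3, 0, 0], [0, 0, 0]], [[0.3, 0, 0], [0, 0, 0]], [[0.3, 0, 0], [0, 0, 0]], [[0.2, 0, 0], [0, 0, 0]], [[0, 0, 0], [0, 0, 0]], [[0, 0, 0], [0, 0, 0]]]}}

```text
time_s: 13.8
tool_pos: [0.5046, -0.1238, 0.0631]
tool_rot: [89.9, 74.9, 83.2]
force: [-0.7, 0.9, -0.2]
grip_width: 0.0872
```

```bash
python3 - <<'E'
from cell import env
from h import *
w=snap(env,'wrist','w9');s=snap(env,'scene','s9')
o=env.get_obs();print(o['time_s'],o['qpos'].round(1),o['force'],o['grip_width'],ing(o['tool_pos']))
plan(o,G(-6,31.5,-19),RG)
f=s['frame'][:,:,::-1];x=cv2.resize(f[160:310,290:450],None,fx=4,fy=4,interpolation=cv2.INTER_CUBIC);cv2.imwrite('pics/c19.png',x)
E
```

```text
13.9 [ 44.9  15.9 -26.7 108.9  -8.8  60.3  16.8] [0.12487443 0.18335173 0.23377001] 0.08715330123423089 [ -8.3  31.3 -18. ]
tool-frame shift units(total) [ 0.024  0.059 -0.005] after-turn frame [ 0.024  0.059 -0.005] | turn units [ 0.0001  0.0006 -0.0007] rows>= 0.0
```

View pics/w9.png

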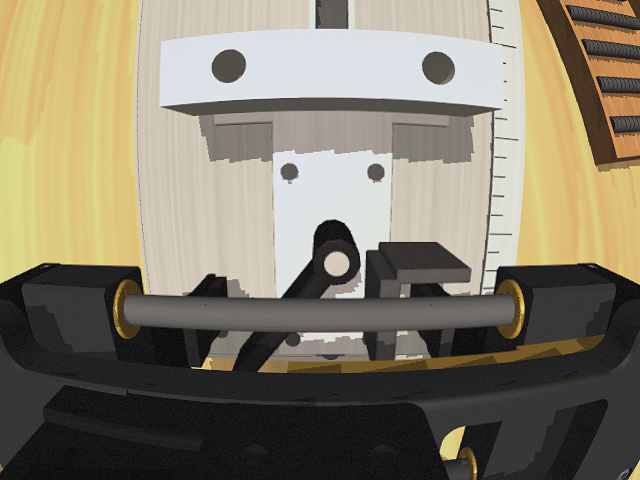

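View pics/c19.png

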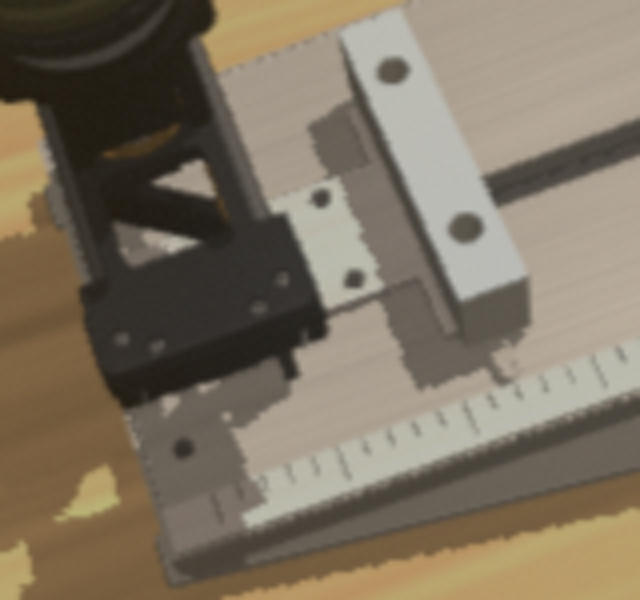

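>>> {"name": "drive_tool", "arguments": {"increments": [[[0.02, 0.15, 0], [0, 0, 0]], [[0, 0.1, 0], [0, 0, 0]], [[0, 0.1, 0], [0, 0, 0]], [[0, 0.15, 0], [0, 0, 0]], [[0, 0.2, 0], [0, 0, 0]], [[0, 0.2, 0], [0, 0, 0]], [[0, 0.1, 0], [0, 0, 0]], [[0, 0, 0], [0, 0, 0]]]}}

```text
time_s: 14.7
tool_pos: [0.5092, -0.0839, 0.0729]
tool_rot: [89.8, 74.9, 83.3]
force: [-0.2, -2.8, 0.7]
grip_width: 0.0868
```

```bash
python3 - <<'E'
from cell import env
from h import *
w=snap(env,'wrist','w10');s=snap(env,'scene','s10')
o=env.get_obs();print(o['time_s'],o['force'],o['grip_width'],ing(o['tool_pos']))
f=s['frame'][:,:,::-1];x=cv2.resize(f[160:310,290:450],None,fx=4,fy=4,interpolation=cv2.INTER_CUBIC);cv2.imwrite('pics/c20.png',x)
E
```

```text
14.8 [ 0.32418147 -1.97907147  0.53446675] 0.08683402314683428 [ 32.   31.8 -19.4]
```

View pics/w10.png

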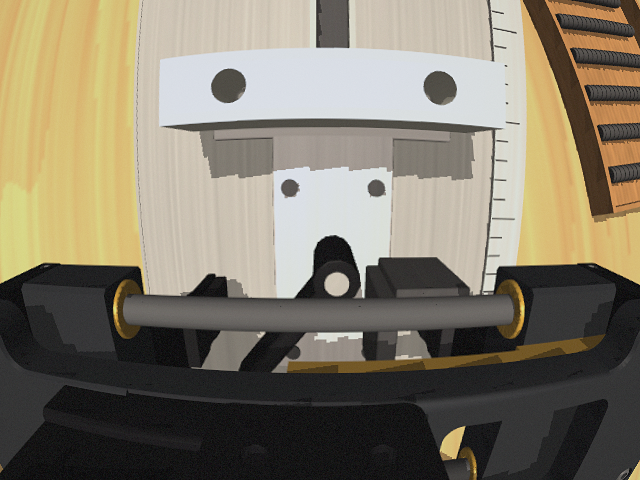

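View pics/c20.png

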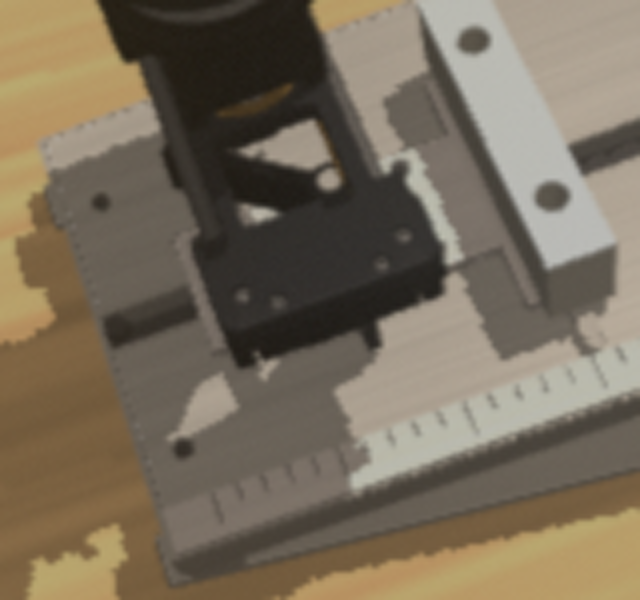

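```bash
python3 - <<'E'
from h import *
w=load('w10')
for q,y,z in (((440,87),-38,40),((229,86),38,40),((337.5,284),0,43)):
    X=onplane(w,*q,S(0,0,z),n,True);d=X-S(0,y,z);print((u@d*1000).round(1),(yy@d*1000).round(1))
E
```

```text
34.8 0.6
34.0 0.2
-37.8 -0.7
```

>>> {"name": "drive_tool", "arguments": {"increments": [[[0, 0.15, 0], [0, 0, 0]], [[0, 0.25, 0], [0, 0, 0]], [[0, 0.25, 0], [0, 0, 0]], [[0, 0.25, 0], [0, 0, 0]], [[0, 0.25, 0], [0, 0, 0]], [[0, 0.25, 0], [0, 0, 0]], [[0, 0.2, 0], [0, 0, 0]], [[0, 0.1, 0], [0, 0, 0]], [[0, 0, 0], [0, 0, 0]]]}}

```text
time_s: 15.7
tool_pos: [0.5165, -0.0189, 0.0905]
tool_rot: [90.0, 74.9, 83.4]
force: [-0.0, -1.7, -1.2]
grip_width: 0.087
```

```bash
cat > look.py <<'E'
import sys
from cell import env
from h import *
k=sys.argv[1]
w=snap(env,'wrist','w'+k);s=snap(env,'scene','s'+k);t=snap(env,'side','d'+k)
o=env.get_obs();print(o['time_s'],o['force'].round(1),o['grip_width'],ing(o['tool_pos']),o['qpos'].round(0))
f=s['frame'][:,:,::-1];x=cv2.resize(f[200:270,440:530],None,fx=6,fy=6,interpolation=cv2.INTER_CUBIC)
f=t['frame'][:,:,::-1];y=cv2.resize(f[270:340,210:280],None,fx=6,fy=6,interpolation=cv2.INTER_CUBIC)
cv2.imwrite(f'pics/p{k}.png',cv2.resize(np.hstack([x,y]),None,fx=.8,fy=.8,interpolation=cv2.INTER_AREA))
E
python3 look.py 11
```

```text
15.85 [ 0.  -2.4 -0.7] 0.08678434765406087 [ 99.4  32.1 -19.3] [ 38.  12. -31. 110. -10.  60.   6.]
```

View pics/p11.png

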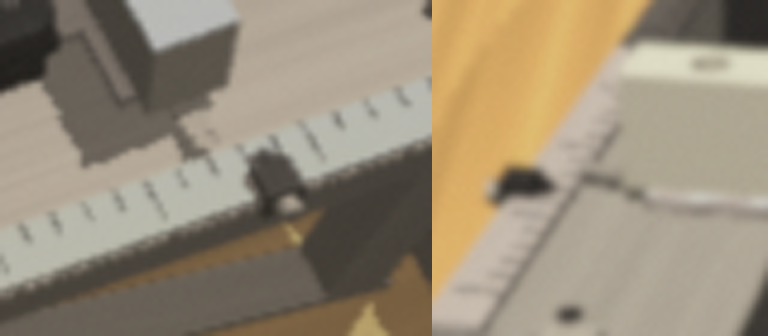

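View pics/w11.png

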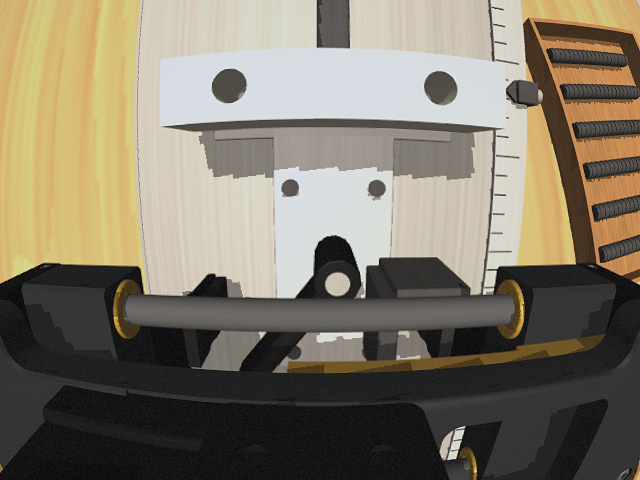

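```bash
cat > zoom.py <<'E'
import sys
from h import *
k=sys.argv[1]
s=load('s'+k);t=load('d'+k)
x=cv2.resize(s['frame'][218:254,470:510,::-1],None,fx=10,fy=10,interpolation=cv2.INTER_CUBIC)
y=cv2.resize(t['frame'][290:326,215:255,::-1],None,fx=10,fy=10,interpolation=cv2.INTER_CUBIC)
cv2.imwrite(f'pics/z{k}.png',np.hstack([x,y]))
E
python3 zoom.py 11
```

```text
(no output)
```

View pics/z11.png

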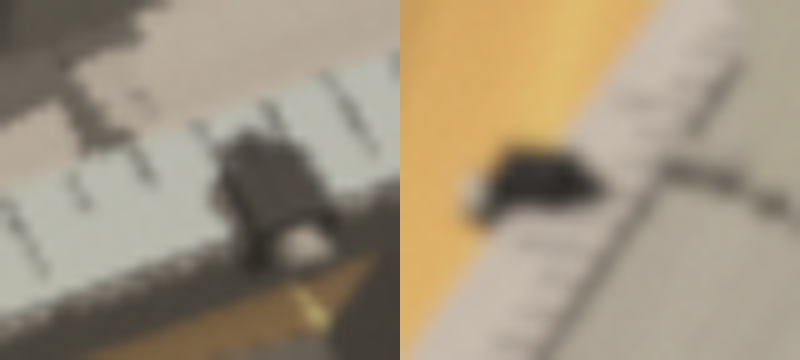

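```bash
cat > m.py <<'E'
from h import *
def meas(k,sp,sr,tp,tr):
    s=load('s'+k);t=load('d'+k)
    for h in (2,6):
        o=S(0,0,-7+h)
        v=[]
        for d,p,c in ((s,sp,(470,218)),(s,sr,(470,218)),(t,(tp[0]-400,tp[1]),(215,290)),(t,(tr[0]-400,tr[1]),(215,290))):
            X=onplane(d,c[0]+(p[0]+.5)/10-.5,c[1]+(p[1]+.5)/10-.5,o,n)-S(0,0,0); v.append(((u@X)*1000,(yy@X)*1000))
        v=np.array(v).round(1);print(h,'scene ptr',v[0],'rider',v[1],'d',(v[1]-v[0])[0],'side ptr',v[2],'rider',v[3],'d',(v[3]-v[2])[0])
E
python3 -c "
from m import *
meas('11',(155,108),(240,133),(662,167),(605,187))"
```

```text
2 scene ptr [104.9 -75.6] rider [113.9 -84. ] d 9.0 side ptr [ 90.7 -82.4] rider [ 99.  -89.2] d 8.299999999999997
6 scene ptr [103.7 -77.4] rider [112.6 -85.7] d 8.899999999999991 side ptr [ 98.5 -79.8] rider [106.6 -86.6] d 8.099999999999994
```

```bash
python3 - <<'E'
from h import *
w3=load('w3');w7=load('w7');w4=load('w4');s=load('scene0')
for h in (2,5,8):
    o=S(0,0,-7+h)
    a=onplane(w3,180+(429.5)/2.3-.5,(299.5)/2.3-.5,o,n,True);b=onplane(w3,180+414.5/2.3-.5,18.5/2.3-.5,o,n,True)
    c=onplane(w7,150+380.5/2.2-.5,100+80/2.2-.5,o,n,True);e=onplane(w7,150+61/2.2-.5,100+73/2.2-.5,o,n,True)
    f=lambda X:((u@(X-seat))*1000).round(1)
    print(h,'w3',f(a),f(b),f(b)-f(a),'w7',f(c),f(e),f(e)-f(c))
def c(d,u_,v_,r=13): return cv2.resize(d['frame'][max(v_-r,0):max(v_-r,0)+2*r,u_-r:u_+r,::-1],None,fx=11,fy=11,interpolation=cv2.INTER_NEAREST)
cv2.imwrite('pics/c21.png',np.vstack([np.hstack([c(w3,366,130),c(w3,360,10)]),np.hstack([c(w7,323,140),c(w7,178,125)])]))
# carriage travel estimates
for k,hb,ha in (('w9',(438,67.5),(229,66)),('w10',(440,87),(229,86)),('w11',(440.5,87.5),(229,86))):
    w=load(k)
    print(k,[ (1000*u@(onplane(w,*q,S(0,0,40),n,True)-S(0,0,40))).round(1) for q in (hb,ha)])
E
```

```text
2 w3 -2.9 113.8 116.7 w7 -1.7 115.0 116.7
5 w3 -2.3 113.5 115.8 w7 -1.7 113.8 115.5
8 w3 -1.7 113.1 114.8 w7 -1.7 112.6 114.3
w9 [np.float64(1.0), np.float64(0.4)]
w10 [np.float64(34.8), np.float64(34.0)]
w11 [np.float64(102.3), np.float64(101.7)]
```

View pics/c21.png

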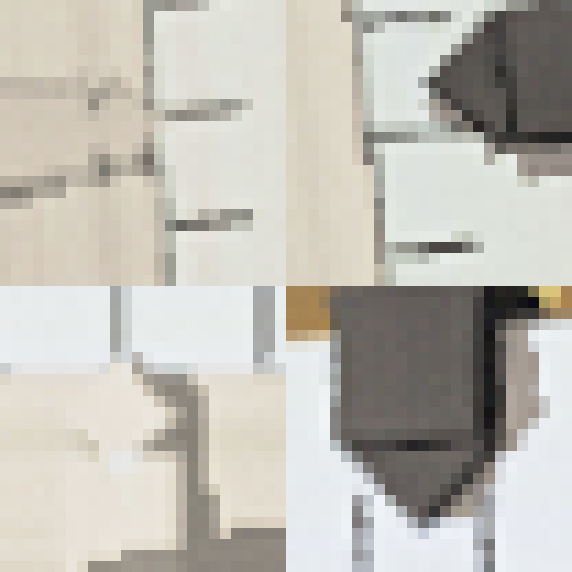

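>>> {"name": "drive_tool", "arguments": {"increments": [[[0, 0.15, 0], [0, 0, 0]], [[0, 0.1, 0], [0, 0, 0]], [[0, 0.05, 0], [0, 0, 0]], [[0, 0, 0], [0, 0, 0]], [[0, 0, 0], [0, 0, 0]]]}}

```text
time_s: 16.35
tool_pos: [0.5178, -0.0083, 0.0934]
tool_rot: [90.0, 74.9, 83.4]
force: [0.5, -2.5, -1.3]
grip_width: 0.0871
```

```bash
python3 look.py 12; python3 zoom.py 12
```

```text
16.5 [-1.3 -1.5  0.3] 0.08719304633733646 [111.8  32.1 -19.3] [ 38.  12. -32. 110. -11.  60.   5.]
```

View pics/z12.png

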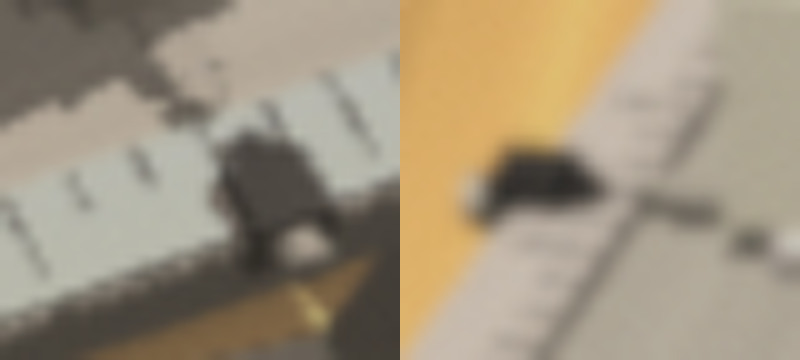

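View pics/w12.png

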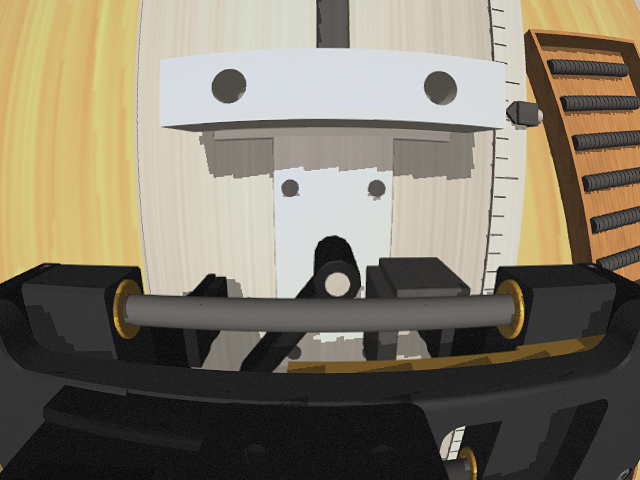

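```bash
python3 - <<'E'
from m import *
w=load('w12')
print([ (1000*u@(onplane(w,*q,S(0,0,40),n,True)-S(0,0,40))).round(1) for q in ((440.5,87.5),(229,86))])
for h in (2,5,8): print(h,[ (1000*np.array([u,yy])@(onplane(w,*q,S(0,0,h-7),n,True)-S(0,0,0))).round(1) for q in ((507.5,112),)])
meas('12',(218,110),(240,133),(637,195),(605,187))
cv2.imwrite('pics/c22.png',cv2.resize(w['frame'][80:140,460:560,::-1],None,fx=7,fy=7,interpolation=cv2.INTER_CUBIC))
E
```

```text
[np.float64(113.4), np.float64(112.9)]
2 [array([113.8, -89.9])]
5 [array([113.4, -88.2])]
8 [array([112.9, -86.6])]
2 scene ptr [112.8 -79.3] rider [113.9 -84. ] d 1.1000000000000085 side ptr [100.9 -83.3] rider [ 99.  -89.2] d -1.9000000000000057
6 scene ptr [111.5 -81.1] rider [112.6 -85.7] d 1.0999999999999943 side ptr [108.5 -80.8] rider [106.6 -86.6] d -1.9000000000000057
```

View pics/c22.png

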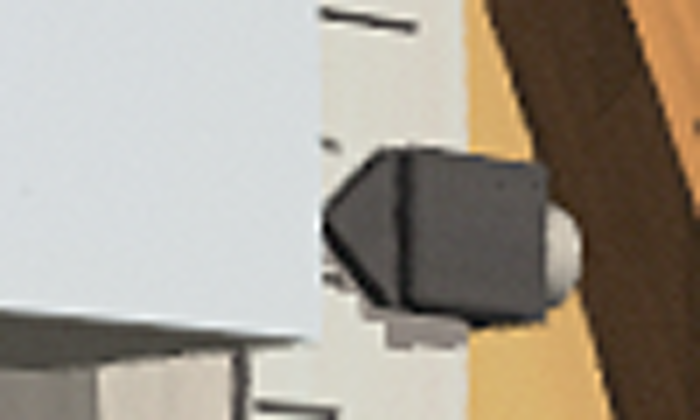

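>>> {"name": "drive_tool", "arguments": {"increments": [[[0, 0, 0.1], [0, 0, 0]], [[0, 0, 0], [0, 0, 0]], [[0, 0, 0], [0, 0, 0]], [[0, 0, 0], [0, 0, 0]], [[0, 0, 0], [0, 0, 0]], [[0, 0, 0], [0, 0, 0]]], "hand": 0.38, "squeeze": 40}}

```text
time_s: 17.1
tool_pos: [0.5221, -0.0091, 0.0935]
tool_rot: [89.8, 74.9, 83.2]
force: [-0.2, -3.4, 0.1]
grip_width: 0.061
```

```bash
python3 look.py 13; python3 zoom.py 13
```

```text
17.25 [ 0.5 -2.3 -0.6] 0.05997918724087255 [111.8  27.7 -19.1] [ 37.  12. -32. 110. -10.  60.   5.]
```

View pics/w13.png

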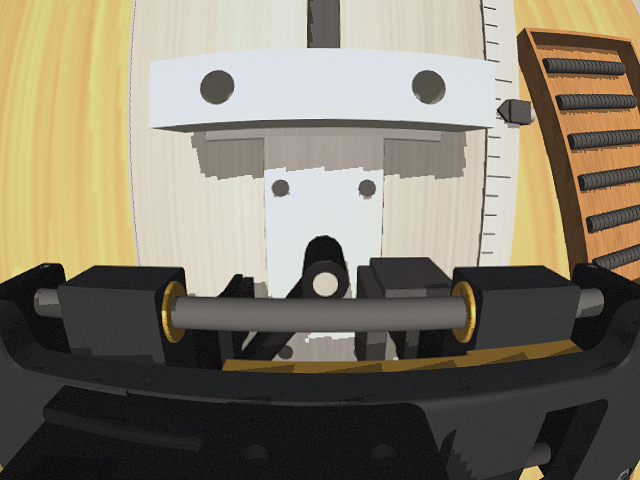

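>>> {"name": "drive_tool", "arguments": {"increments": [[[0, 0, 0.05], [0, 0, 0]], [[0, 0, 0.05], [0, 0, 0]], [[0, 0, 0], [0, 0, 0]], [[0, 0, 0], [0, 0, 0]]], "hand": 0.15}}

```text
time_s: 17.65
tool_pos: [0.5257, -0.0093, 0.0933]
tool_rot: [90.0, 74.9, 83.4]
force: [0.5, -2.5, 0.9]
grip_width: 0.0507
```

```bash
python3 -c "
from cell import env
from h import *
o=env.get_obs();print(o['time_s'],o['force'].round(1),o['grip_width'],ing(o['tool_pos']))
print((RG.T@o['force']).round(1))"
```

```text
17.65 [ 0.5 -2.5  0.9] 0.050706381719401075 [111.9  24.  -19.4]
[-1.4 -2.1  0.8]
```

>>> {"name": "drive_tool", "arguments": {"increments": [[[0, 0, 0.03], [0, 0, 0]], [[0, 0.01, 0.03], [0, 0, 0]], [[0, 0.01, 0.03], [0, 0, 0]], [[0, 0, 0], [0, 0, 0]]], "hand": -0.03}}

```text
time_s: 18.05
tool_pos: [0.5289, -0.0094, 0.0933]
tool_rot: [90.3, 74.9, 83.6]
force: [-2.7, -3.3, -1.2]
grip_width: 0.0427
```

```bash
python3 -c "
from cell import env
from h import *
o=env.get_obs();print(o['time_s'],o['force'].round(1),o['grip_width'],ing(o['tool_pos']))
print((RG.T@o['force']).round(1))
snap(env,'wrist','w14')"
```

```text
18.05 [-2.7 -3.3 -1.2] 0.042708804885188495 [112.2  20.9 -19.5]
[ 0.3 -3.8 -2.3]
```

View pics/w14.png

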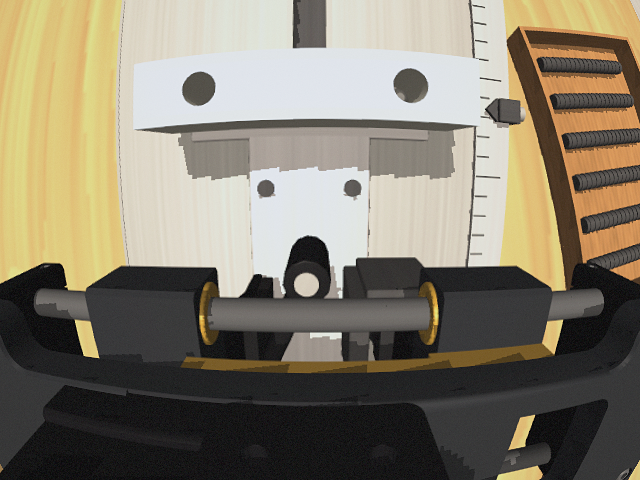

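>>> {"name": "drive_tool", "arguments": {"increments": [[[0, 0.01, 0.03], [0, 0, 0]], [[0, 0.01, 0.03], [0, 0, 0]], [[0, 0.01, 0.02], [0, 0, 0]], [[0, 0, 0], [0, 0, 0]]], "hand": -0.18}}

```text
time_s: 18.5
tool_pos: [0.5322, -0.0094, 0.0934]
tool_rot: [90.3, 75.0, 83.6]
force: [-2.8, -5.8, -2.0]
grip_width: 0.036
```

```bash
python3 look.py 15; python3 zoom.py 15; python3 -c "
from cell import env
from h import *
o=env.get_obs();print((RG.T@o['force']).round(1))"
```

```text
18.65 [-2.2 -6.4 -2. ] 0.03586622866650261 [112.7  17.6 -19.5] [ 37.  13. -31. 108.  -9.  60.   4.]
[ 0.2 -6.9 -1.4]
```

View pics/z15.png

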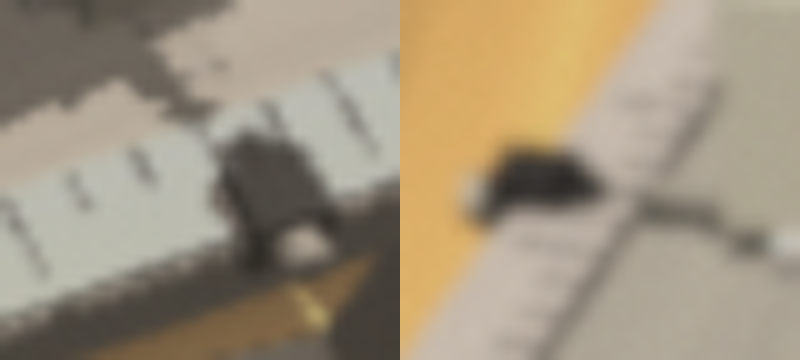

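View pics/w15.png

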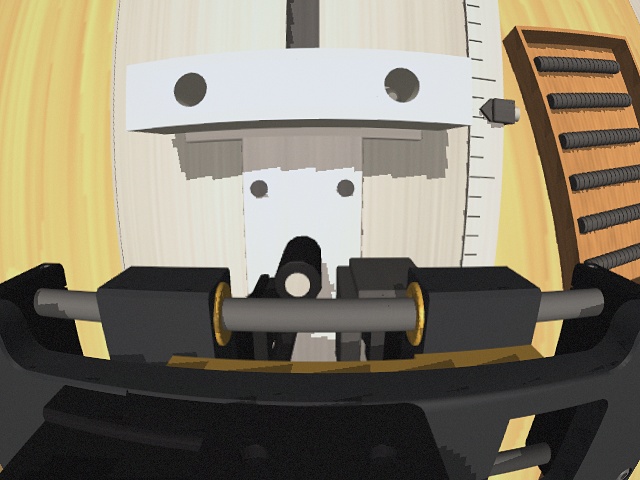

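>>> {"name": "drive_tool", "arguments": {"increments": [[[0, 0.01, 0.03], [0, 0, 0]], [[0, 0.01, 0.03], [0, 0, 0]], [[0, 0.01, 0.03], [0, 0, 0]], [[0, 0, 0], [0, 0, 0]], [[0, 0, 0], [0, 0, 0]]], "hand": -0.32}}

```text
time_s: 19.15
tool_pos: [0.5355, -0.0088, 0.0936]
tool_rot: [90.5, 75.0, 83.7]
force: [-4.6, -5.8, -2.1]
grip_width: 0.0297
```

```bash
python3 -c "
from cell import env
from h import *
o=env.get_obs();print(o['time_s'],o['force'].round(1),o['grip_width'],ing(o['tool_pos']))
print((RG.T@o['force']).round(1))"
```

```text
19.15 [-4.6 -5.8 -2.1] 0.029680857519750563 [113.5  14.4 -19.5]
[ 0.4 -6.7 -3.9]
```

>>> {"name": "drive_tool", "arguments": {"increments": [[[0, 0, 0], [0, 0, 0]], [[0, 0, 0], [0, 0, 0]], [[0, 0, 0], [0, 0, 0]], [[0, 0, 0], [0, 0, 0]], [[0, 0, 0], [0, 0, 0]]], "hand": -1}}

```text
time_s: 19.65
tool_pos: [0.535, -0.0087, 0.0935]
tool_rot: [90.6, 75.0, 84.0]
force: [-5.5, -6.6, 1.3]
grip_width: 0.0274
```

```bash
python3 look.py 16; python3 zoom.py 16; python3 -c "
from cell import env
from h import *
o=env.get_obs();print((RG.T@o['force']).round(1),o['tool_rot'],o['wrist_torque'])"
```

```text
19.8 [-4.8 -6.4 -0.7] 0.027359147236942095 [113.6  14.9 -19.6] [ 37.  14. -31. 108.  -9.  60.   4.]
[-1.1 -6.8 -4. ] [90.63832276 74.99617553 83.95824425] [-1.57293378  1.13808264  0.28862375]
```

View pics/z16.png

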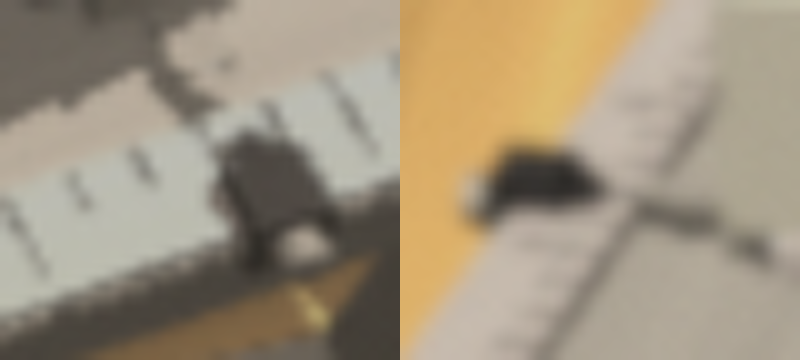

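View pics/w16.png

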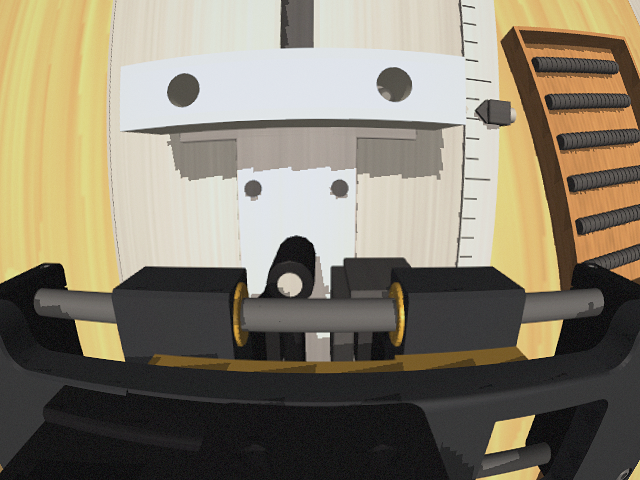

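View pics/s16.png

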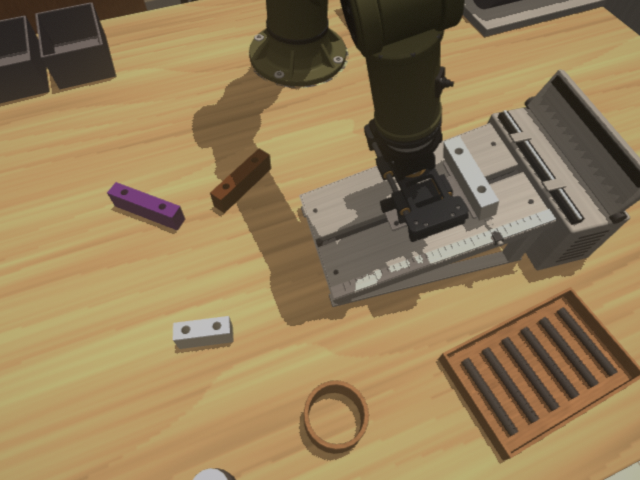

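```bash
python3 - <<'E'
from m import *
w=load('w16')
print([ (1000*u@(onplane(w,*q,S(0,0,40),n,True)-S(0,0,40))).round(1) for q in ((394,85),(183,90))])
for h in (2,5,8): print(h,[ (1000*np.array([u,yy])@(onplane(w,*q,S(0,0,h-7),n,True)-S(0,0,0))).round(1) for q in ((475.5,110.5),)])
cv2.imwrite('pics/c23.png',cv2.resize(np.hstack([w['frame'][60:150,100:300,::-1],w['frame'][60:150,340:540,::-1]]),None,fx=2,fy=2,interpolation=cv2.INTER_CUBIC))
t=load('d16');cv2.imwrite('pics/c24.png',cv2.resize(t['frame'][230:340,210:370,::-1],None,fx=5,fy=5,interpolation=cv2.INTER_CUBIC))
E
```

```text
[np.float64(114.5), np.float64(114.5)]
2 [array([114. , -88.2])]
5 [array([113.5, -86.9])]
8 [array([113.1, -85.6])]
```

View pics/c24.png

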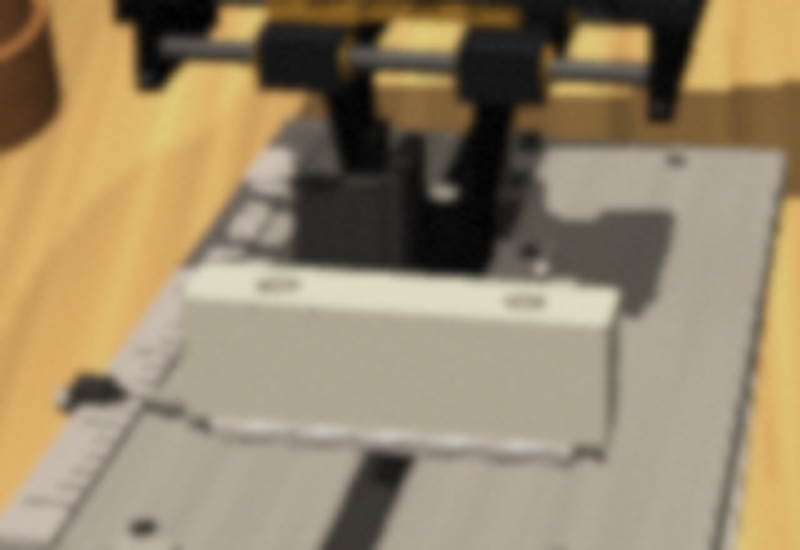

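View pics/c23.png

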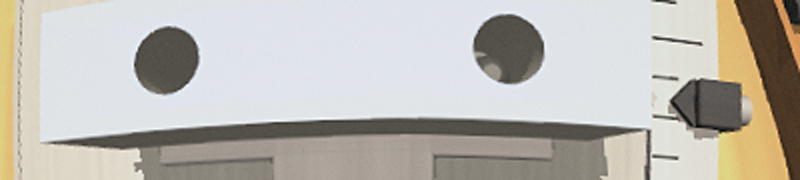

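```bash
python3 - <<'E'
from m import *
w=load('w16')
for q in ((467,108.5),(475.5,110.5)): print([ (1000*np.array([u,yy])@(onplane(w,*q,S(0,0,h-7),n,True)-S(0,0,0))).round(1) for h in (2,5)])
cv2.imwrite('pics/c25.png',cv2.resize(w['frame'][90:130,450:510,::-1],None,fx=12,fy=12,interpolation=cv2.INTER_CUBIC))
E
```

```text
[array([114.5, -83.5]), array([114.1, -82.3])]
[array([114. , -88.2]), array([113.5, -86.9])]
```

View pics/c25.png

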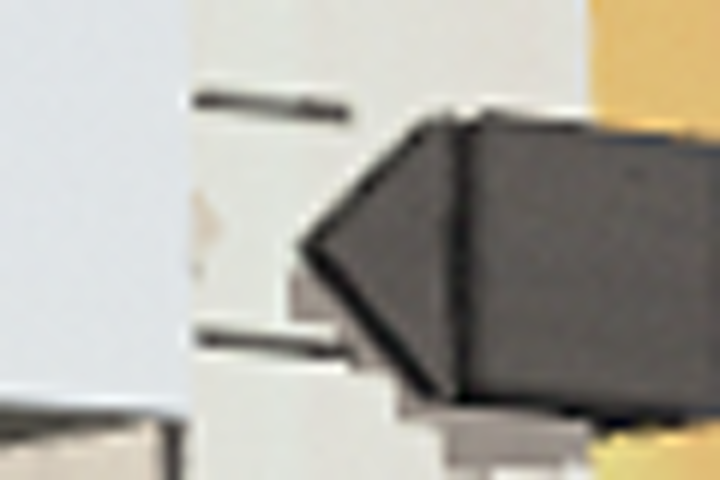

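>>> {"name": "drive_tool", "arguments": {"increments": [[[0, 0, 0], [0, 0, 0]], [[0, 0, 0], [0, 0, 0]], [[0, 0, 0], [0, 0, 0]], [[0, 0, 0], [0, 0, 0]], [[0, 0, 0], [0, 0, 0]]]}}

```text
time_s: 20.3
tool_pos: [0.535, -0.0087, 0.0936]
tool_rot: [90.6, 75.0, 83.9]
force: [-6.0, -6.3, 1.1]
grip_width: 0.0273
```

```bash
python3 -c "
from cell import env
from h import *
o=env.get_obs();print(o['time_s'],o['force'].round(1),o['grip_width'],ing(o['tool_pos']))
print(env.sign_off())"
```

```text
20.3 [-6.  -6.3  1.1] 0.027267712827357984 [113.6  14.9 -19.6]
the job is handed in; nothing more can be done
None
```

I handed the job in at 20.3 s with lever and finger grip still squeezed together between the fingers at a 40 N grip setting. `sign_off()` gave no verdict.

I fitted the longer ledge (scene pixel 212,255) onto the carriage pegs. I then pushed the carriage about 114 mm up the slope by the wing of its finger grip and held it at the rider. From there I closed the lever in steps while keeping the carriage in place.

- **Ledge:** it looks flush on the carriage top in the scene and side views, and a peg shows through one hole. It bottomed out within about 1 mm of the depth I had calculated.
- **Pointer:** the last wrist picture shows it about 0.6 mm up-slope of the rider's point, inside the 5 mm limit. The views differed before closing: the scene view put it about 1 mm short and the side view about 2 mm past. It then moved up about 2 mm while I closed the lever.
- **Lever:** the finger opening is 27.3 mm against the 28 mm given for shut, and the gripper reads slightly low (25.8 mm on the 26 mm ledge). I take it as shut, but I did not measure its angle directly.
- **Stability:** the tool position did not change over the last 0.5 s of holding. The wrist force was about 9 N.
- **Rider and shorter ledge:** neither looks moved in the last pictures; I did not measure their positions again.

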